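# Hang the keyhole tray bracket on the sprung stud

## Robot

A 7-joint arm with a two-finger parallel gripper is mounted at the origin on the work surface. World frame = base frame: x ahead of the robot, y to its left, z up, the work surface at z = 0. Lengths are in mm, angles in rad, forces in N, time in s.
With the tool pointing down it reaches from about 400 to 925 mm from the base axis. Payload 5.6 kg.
Tool frame: the origin (TCP) lies on the centre line of the jaws, within the pads' length; the fingertips stand 11 mm ahead of it and the grasp point (between the pads) lies 8 mm behind it; y points along the fingers, x is the direction in which the jaws open and shut, and the axes are right-handed (so a half turn about y gives the same grasp; the last joint's range is limited). The gripper opens to 85 mm and grips with 20 to 120 N. Pads are 22 mm wide; open, the fingers measure 114 mm over their backs; the gripper's body (76 mm by 85 mm) begins 54 mm behind the grasp point. The pads swing forward as they close: fully open they stand 13 mm farther back than shut.
Start: joints at [1.065, 0.468, -0.012, 1.603, 0.006, 1.071, -0.056], TCP at [290.158, -581.651, 203.19] pointing down, gripper open.
Joint ranges: [-2.53, 2.53], [-0.31, 2.02], [-1.57, 1.55], [0.28, 2.44], [-1.29, 4.43], [0.15, 1.84], [-2.92, 2.92]. Speed limits (rad/s): [2.57, 2.57, 3.14, 3.14, 3.14, 3.14, 3.14].

## Interface

Orientations are given as a unit quaternion [x, y, z, w].
In Python, from station import r, vision, ticket, boxes_of, tip_of gives the robot as it stands.
- The arm moves only by the tool drive_tool, never from a script. Its argument "moves" is a list of rows, each an object of numbers: "ax", "ay", "az": the turn, a rotation vector about the tool's x, y, z as a fraction of full scale; "dx", "dy", "dz": the shift along the tool's x, y, z as a fraction of full scale; "claw": the finger opening in mm, from 0 to 85.4. In form: [{"ax": .., "ay": .., "az": .., "dx": .., "dy": .., "dz": .., "claw": ..}, ...]. A call has 1 to 12 rows; each row is the pose to reach, as a shift and turn from the pose commanded when the call began, along the tool's axes at that moment, turning the shorter way round; what a row does not reach only later rows make up. Full scale, the value 1, is 0.25 m for a shift and 180 degrees for a turn. A row lasts 1/10 s, in which the tool goes at most 50 mm and 8.59 degrees, less where a joint would pass 70% of its speed; a pose out of reach is approached as far as the arm can. A call with a number of a shift or a turn outside -1 to 1 is refused whole. A call with a gripper value outside its range is refused whole. The fingers move at their own pace and stop on an object; "grip_force" is the grip in N (left out, the last holds). Time passes only in rows, so rows that repeat a pose let the fingers close. It gives the time, the measured TCP pose, the force and the opening at its end, in the units of the state.
- r.state(): the state, without advancing time (a new reading comes with each control period).
- vision.read_camera(name): name is "scene" or "top" or "wrist"; returns (picture, depth): 420x560x3 uint8, red, green, blue; 420x560 float32, mm along the optical axis (not along the pixel's ray), 0 where there is no reading.
- vision.camera_info(name): a dict with "vertical_fov" (degrees; the focal length in pixels is half the picture's height over the tangent of half this angle, whatever the lens; pixels are square), "cx", "cy" (the principal point, pixels), "eye" and "rotation" of the camera in the world; the wrist camera has in their place "tool_from_camera" (4x4, takes a point from camera to tool coordinates, whose origin is the TCP and whose axes are the tool frame's). Camera axes: x right, y down, z forward; pixel columns grow to the right and rows downward; lengths in mm; the calibration is good to about 2 mm. A picture is of the moment at which its call begins: read the wrist's pose just before it. camera_info takes no time and is no camera call.
- ticket.close_job(): hands the job in, once; it reports no verdict.
Trained networks look in the newest picture that a camera, given by its name, has taken for a name from the list of things; names that differ only in an ending like _2 or _b are one class to them, and where a whole thing is asked for, a point or a joint stands for the part that bears it (a point fixed in the world has none). Each returns a list of dicts, best first, with "confidence" (0 to 1); they miss things now and then, are a little off and sometimes report something else, mostly with a low value. They report only what shows in the picture. A call takes as long as a camera call. They do not tell look-alikes from the thing itself.
- boxes_of(camera, label): "centre" ([x, y, z] in mm, in world coordinates, good to about 4 mm: the middle of the surface that is visible of it).
- tip_of(camera, label): "centre" ([x, y, z] in mm, in world coordinates, good to about 4 mm: a listed point, or the origin of a listed thing).
The state is a dict: "t": time; "qpos": joint angles; "qd": joint speeds; "joint_efforts": joint torques, N m; "tcp_pos": TCP position; "eef_rot": TCP orientation; "wrist_force": force on the tool from outside, world axes, zero at the start; "ft_torque": the same for the moment, N m; "width": opening from 0.0 (shut) to 1.0 (fully open).
Only numpy, scipy, OpenCV 4.12 (cv2) and the standard library are available. Lean on these libraries where they do the work, as an engineer would, in place of code of your own. Each camera call takes 0.05 s, during which the arm holds its last target.

## Task

Hang the aluminium tray bracket that has the keyhole in its back on the post's stud: pass the wide part of the keyhole over the stud's head, push the bracket back against the spring plate so that the head stands clear, slide it down until the stud is fully home at the closed end of the narrow slot, and let go. Feel your way: never press the bracket on the post or stud with more than 25 N, and leave the other bracket and the things lying on the bench where they are.

Things in the scene. Friction and masses are not known exactly. Their poses are not given: they have to be found in the camera images.
- bracket_fin (a point): Grip point of the loose keyhole bracket: middle of its fin, a vertical web 10 thick (y), 40 long (x), 39 high, at the top of the back plate on the tray side, top edges level. Point: 118 above the bracket's underside, 17 below the fin's top, 28 in -x from the plate's rear face. Axes: z up, x level from the tray to the plate's rear (to lie along the stud when hung), y along the plate.
- bracket: The keyhole bracket, aluminium, 0.2 to 0.4 kg, standing on the bench. Back plate 70 wide (y), 135 high, 6 thick; at its foot a tray runs 75 in -x from the plate's rear face, 80 wide, 5 thick, front lip 15 high. Origin: middle of the plate's lower rear edge; axes as the grip point.
- hole (a point): Centre of the wide part of the keyhole (21 across) in that bracket's back plate, half-way through the thickness; 56 below and 25 in +x from the grip point; same axes. From it the narrow slot (12 wide) runs straight up.
- seat (a point): Where the stud's axis lies in the bracket when it is fully home at the closed upper end of the narrow slot: 20 above the hole's centre, half-way through the plate; same axes.
- post: Fixed steel post that carries the stud: upright face 80 wide, 152 high, on a base 110 x 110 x 14 that reaches 20 in front (-x) of the face. Origin: on the bench, in the plane of the face, 130 below axis. Axes: z up, x level into the post; the stud sticks out along -x.
- axis (a point): Where the stud's axis meets the post's upright face, 130 above the bench; axes as the post. The stud, along -x: shank 9 thick, round head 16 across and 4 thick. How far it sticks out is set differently each time and NOT reported: the front of the head is 26 to 71 from the face; find it by feel.
- pad_mark (a point): Mark on the post's face 70 below the stud's axis, behind the spring plate. This upright plate on the stud (60 wide, from 65 below to 12 above the axis) rests 3 behind the head's underside. The bracket is 6 thick, so push the plate back 3 or more to slide down. It yields up to 4.5 (4 N at first touch, 7 N at 3, 8.5 N at 4.5), then is solid; its friction holds the bracket wherever it is let go.
- plain_fin (a point): Same point of a second, otherwise equal loose bracket whose back plate has only a plain 10 mm hole and no keyhole: leave it where it stands.
- hammer: Hammer lying on the bench, to be left alone.
- brush: Brush lying on the bench, to be left alone.
- pliers: Locking pliers lying on the bench, to be left alone.
- strip: Flat steel strip, 120 x 45 x 5, to be left alone.
- angle: Steel angle offcut, 90 long, 45 high, to be left alone.
- magnet: Grey square welding magnet block, 70 x 70 x 18, to be left alone.
- jar: White jar, 60 across, 80 high, to be left alone.
Not all that is in view belongs to the job. Leave any red look-alike of the post alone.

How it is judged (in metres and radians):
On the way:
1. the wide hole is round the stud's axis, in front of the post (x of hole in the frame of axis between -0.078 and 0 m and y of hole in the frame of axis between -0.005 and 0.005 m and z of hole in the frame of axis between -0.006 and 0.006 m), for 0.1 s.
At the end, for the whole second after the job is handed in: The bracket hangs on the stud, released and still, the closed end of its narrow slot within 2 mm of fully home on the shank in height (3 mm sideways), between the post's face and 78 mm in front of it, upright and square to the post within 0.1 rad (x of seat in the frame of axis between -0.078 and 0 m and y of seat in the frame of axis between -0.003 and 0.003 m and z of seat in the frame of axis between -0.002 and 0.002 m and angle between bracket's own z axis and vertical below 0.1 rad and angle between the x axis of bracket and the x axis of post, either way round below 0.1 rad and linear speed of bracket below 0.01 m/s and contact force between bracket and post above 0.5 N); the robot touches nothing.
It fails at once if the bracket is pressed on the post or stud with more than 25 N (contact force between bracket and post above 25 N).
It fails at once if the plain bracket or a thing lying on the bench is moved by more than 20 mm (distance of any of plain_fin, hammer, brush, pliers, strip, angle, magnet, jar from where it was at the start of the episode above 0.02 m).
It also fails if it takes over 69 s, if anything falls off the work surface, if the arm or the gripper's body presses on something with over 40 N, if the wrist force passes 120 N, or if a joint passes its speed limit or range.

## Working session

There is one attempt and no reset: what is moved stays moved. The work goes in short steps, Python scripts to look and compute and a tool call to move; the robot and the scene stay as the last step left them, time stands still between calls to the robot, and variables do not carry over. Pictures are saved under pics/ and viewed, and the job is handed in when it is done.

Besides the shell and the picture viewer there is one more tool, called after "Call:" as name(argument=value, ...) on one line, values as JSON. drive_tool: Moves the arm, as the interface text tells. Shift numbers are shares of 0.25 m and turn numbers shares of 180 degrees, none past 1 either way. Its arguments: {"type":"object","properties":{"moves":{"type":"array"},"grip_force":{"type":"number"}},"required":["moves"]}

```bash
ls; mkdir -p pics; cat > h.py <<'E'
import numpy as np, cv2, json
from scipy.spatial.transform import Rotation as R
from station import r, vision, ticket, boxes_of, tip_of
def cam(name):
    s=r.state(); p,d=vision.read_camera(name); i=vision.camera_info(name)
    f=210/np.tan(np.radians(i['vertical_fov'])/2)
    if 'eye' in i: Rm=np.array(i['rotation']);t=np.array(i['eye'])
    else:
        T=np.array(i['tool_from_camera']);Rt=R.from_quat(s['eef_rot']).as_matrix()
        Rm=Rt@T[:3,:3];t=Rt@T[:3,3]+np.array(s['tcp_pos'])
    v,u=np.mgrid[:420,:560]
    P=np.stack([(u-i['cx'])/f*d,(v-i['cy'])/f*d,d],-1)@Rm.T+t
    P[d==0]=np.nan
    return p,d,P,(Rm,t,f,i['cx'],i['cy'])
def proj(c,X):
    Rm,t,f,cx,cy=c; q=(np.array(X)-t)@Rm; return q[...,0]/q[...,2]*f+cx,q[...,1]/q[...,2]*f+cy
def save(n,p): cv2.imwrite('pics/'+n,cv2.cvtColor(p,cv2.COLOR_RGB2BGR))
E
python3 - <<'E'
from h import *
for n in ('scene','top'):
    p,d,P,c=cam(n); save(n+'1.png',p); np.savez('/tmp/'+n,p=p,P=P)
    print(n,vision.camera_info(n))
    for l in ('bracket_fin','plain_fin','axis'):
        print(l,[(np.round(o['centre'],1).tolist(),round(o['confidence'],2)) for o in tip_of(n,l)])
s=r.state();print(s['t'],s['tcp_pos'],s['eef_rot'],s['wrist_force'])
E
```

```text
picsTraceback (most recent call last):
  File "<stdin>", line 3, in <module>
  File "h.py", line 12, in cam
    P=np.stack([(u-i['cx'])/f*d,(v-i['cy'])/f*d,d],-1)@Rm.T+t
      ~~~~~~~~~~~~~~~~~~~~~~~~~~~~~~~~~~~~~~~~~~~~~~~~^~~~~
ValueError: matmul: Input operand 1 has a mismatch in its core dimension 0, with gufunc signature (n?,k),(k,m?)->(n?,m?) (size 4 is different from 3)
```

```bash
sed -i "s/Rm=np.array(i\['rotation'\])/Rm=R.from_quat(i['rotation']).as_matrix()/" h.py
python3 - <<'E'
from h import *
for n in ('scene','top'):
    p,d,P,c=cam(n); save(n+'1.png',p); np.savez('/tmp/'+n,p=p,P=P)
    print(n,vision.camera_info(n))
    for l in ('bracket_fin','plain_fin','axis'):
        print(l,[(np.round(o['centre'],1).tolist(),round(o['confidence'],2)) for o in tip_of(n,l)])
s=r.state();print(s['t'],s['tcp_pos'],s['eef_rot'],s['wrist_force'])
E
```

```text
scene {'vertical_fov': 46.3912205440681, 'cx': 271.13737654216374, 'cy': 210.895603611874, 'eye': array([1249.24966407,  374.55600303,  740.02788543]), 'rotation': array([ 0.48345837,  0.73843393, -0.39016479, -0.2622113 ])}
bracket_fin [([662.6, 194.0, 131.4], 0.71), ([485.2, -271.5, 115.5], 0.58)]
plain_fin [([440.1, -91.3, 117.4], 0.91), ([513.6, -267.7, -0.5], 0.69)]
axis [([663.3, 195.2, 127.3], 0.78), ([157.5, 342.0, 126.1], 0.57)]
top {'vertical_fov': 56.20560033754317, 'cx': 281.81024344459075, 'cy': 204.087918600737, 'eye': array([286.00055373, -13.64357774, 963.4499963 ]), 'rotation': array([-0.70326944,  0.70736327, -0.03484788,  0.06192674])}
bracket_fin [([478.2, -268.9, 114.3], 0.9), ([664.4, 197.5, 129.0], 0.5)]
plain_fin [([441.4, -91.4, 120.0], 0.77)]
axis [([664.0, 198.4, 127.9], 0.93), ([158.1, 344.0, 135.1], 0.92)]
0.45 [ 290.13288799 -581.61622462  203.12158139] [ 0.60133244 -0.37206896  0.37198706 -0.60132322] [-0.48663623  0.02115561 -0.40997797]
```

View pics/scene1.png

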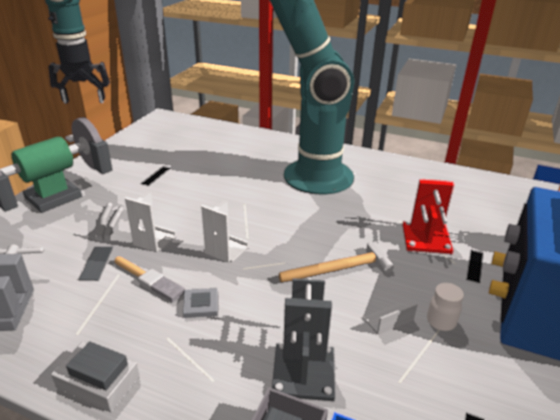

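View pics/top1.png

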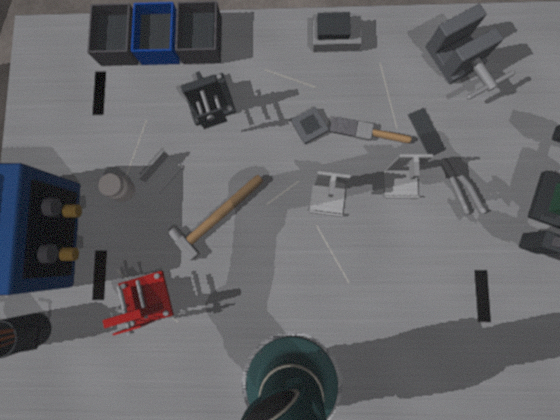

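```bash
python3 - <<'E'
from h import *
p=np.load('/tmp/scene.npz')['p'];q=np.load('/tmp/top.npz')['p']
a=cv2.resize(p[180:270,90:270],None,fx=4,fy=4,interpolation=3)
b=cv2.resize(p[270:400,230:410],None,fx=4,fy=4,interpolation=3)
save('c1.png',a);save('c2.png',b)
save('c3.png',np.hstack([cv2.resize(q[60:130,170:270],None,fx=4,fy=4,interpolation=3),cv2.resize(q[140:210,380:480],None,fx=4,fy=4,interpolation=3)]))
E
```

```text
(no output)
```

View pics/c1.png

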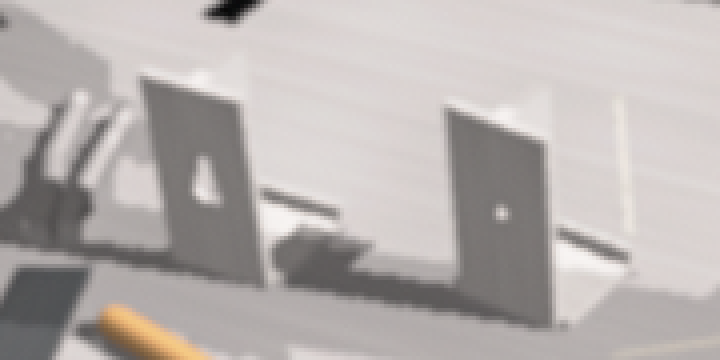

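View pics/c2.png

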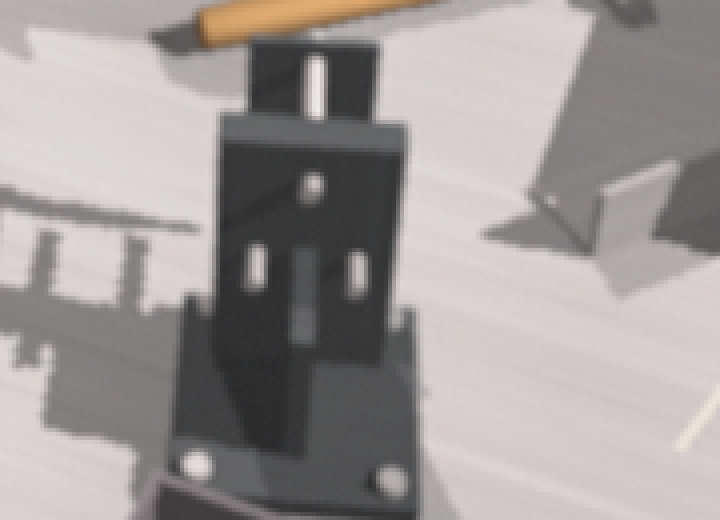

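View pics/c3.png

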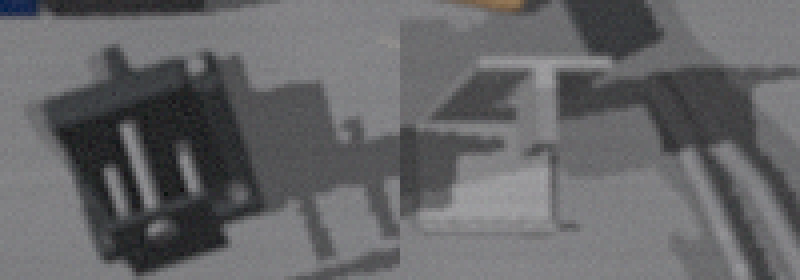

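```bash
python3 - <<'E'
from h import *
Ps=np.load('/tmp/scene.npz')['P'];Pt=np.load('/tmp/top.npz')['P']
def sel(P,c,rad,z0,z1):
    m=(np.hypot(P[...,0]-c[0],P[...,1]-c[1])<rad)&(P[...,2]>z0)&(P[...,2]<z1); return P[m]
def prof(P,b=10):
    for z in np.arange(0,170,b):
        q=P[(P[:,2]>=z)&(P[:,2]<z+b)]
        if len(q)>3: print(int(z),len(q),np.round(q.mean(0),1),np.round(q[:,:2].min(0)),np.round(q[:,:2].max(0)))
for nm,c in (('br',(485,-270)),('post',(664,197))):
    for k,P in (('s',Ps),('t',Pt)):
        print(nm,k); prof(sel(P,c,75 if nm=='br' else 95,8,165))
# top surfaces rects
for nm,c,z0,z1,rad in (('br',(485,-270),122,145,70),('post',(680,200),140,165,90)):
    q=sel(Pt,c,rad,z0,z1)[:,:2].astype(np.float32); print(nm,len(q),cv2.minAreaRect(q))
from numpy.linalg import svd
q=sel(Ps,(500,-270),70,20,120); 
for it in range(5):
    m=q.mean(0);n=svd(q-m)[2][2];e=(q-m)@n;q=q[abs(e)<max(3,1.5*e.std())]
print('br rear plane',m,n,e.std(),len(q),'yaw',np.degrees(np.arctan2(n[1],n[0])))
E
```

```text
br s
0 34 [ 466.4 -255.4    9. ] [ 435. -303.] [ 509. -228.]
10 134 [ 479.1 -262.    14.6] [ 431. -303.] [ 512. -228.]
20 80 [ 507.3 -268.    25. ] [ 502. -304.] [ 511. -231.]
30 85 [ 507.6 -266.7   35.4] [ 503. -305.] [ 511. -233.]
40 79 [ 507.2 -268.3   45.1] [ 500. -302.] [ 511. -233.]
50 84 [ 507.4 -266.1   54.6] [ 500. -304.] [ 512. -233.]
60 68 [ 507.2 -266.9   64.9] [ 500. -303.] [ 511. -233.]
70 80 [ 507.3 -266.2   74.9] [ 500. -306.] [ 511. -233.]
80 82 [ 507.6 -267.8   85.1] [ 504. -305.] [ 512. -232.]
90 93 [ 507.2 -266.2   95.2] [ 464. -303.] [ 512. -233.]
100 97 [ 504.4 -265.6  105. ] [ 461. -304.] [ 511. -233.]
110 104 [ 502.7 -266.4  114.9] [ 465. -306.] [ 511. -234.]
120 130 [ 500.5 -265.9  125. ] [ 461. -305.] [ 511. -233.]
130 149 [ 496.3 -268.7  133.9] [ 463. -306.] [ 511. -235.]
br t
0 39 [ 449.2 -263.8    8.8] [ 430. -306.] [ 502. -228.]
10 70 [ 452.7 -261.4   13.3] [ 429. -306.] [ 504. -227.]
20 25 [ 499.7 -256.    22.7] [ 498. -283.] [ 505. -233.]
30 21 [ 499.5 -254.2   33.4] [ 499. -280.] [ 505. -233.]
40 24 [ 500.  -254.8   43.6] [ 499. -277.] [ 505. -233.]
5
[... 1826 characters left out ...]
.1] [592. 151.] [724. 235.]
100 100 [635.9 189.2 105. ] [592. 151.] [684. 237.]
110 106 [640.8 190.  115.2] [592. 151.] [681. 234.]
120 107 [633.2 190.9 125.5] [592. 151.] [674. 237.]
130 234 [632.5 188.2 134.5] [591. 152.] [686. 235.]
140 170 [637.1 190.1 144.4] [591. 151.] [685. 236.]
150 268 [666.6 201.5 152.1] [647. 163.] [686. 240.]
br 253 ((481.8050842285156, -267.5525207519531), (69.8362045288086, 45.796974182128906), 88.96935272216797)
post 438 ((635.9952392578125, 190.12112426757812), (86.1339340209961, 79.64662170410156), 19.118614196777344)
br rear plane [ 507.63518337 -267.79182529   71.4803306 ] [ 0.99995663 -0.0090554  -0.00217589] 1.2965974422585924 756 yaw -0.5188444839024662
```

```bash
cat >> h.py <<'E'
def go(pos,yaw,flip=None,rate=(50,8.59)):
    """target: tool y down, tool x at world angle yaw(deg) (either way round)"""
    s=r.state();R0=R.from_quat(s['eef_rot']);p0=np.array(s['tcp_pos'])
    best=None
    for k in ((0,180) if flip is None else (flip,)):
        a=np.radians(yaw+k);x=np.array([np.cos(a),np.sin(a),0]);y=np.array([0,0,-1.]);z=np.cross(x,y)
        rv=(R0.inv()*R.from_matrix(np.stack([x,y,z],1))).as_rotvec()
        if best is None or np.linalg.norm(rv)<np.linalg.norm(best[0]): best=(rv,k)
    d=R0.inv().apply(np.array(pos)-p0)
    print('t',s['t'],'d',np.round(d/250,4),'a',np.round(best[0]/np.pi,4),'k',best[1],'rows>=',max(np.linalg.norm(d)/rate[0],np.degrees(np.linalg.norm(best[0]))/rate[1]))
def st():
    s=r.state();M=R.from_quat(s['eef_rot']).as_matrix()
    print('t',round(s['t'],2),'p',np.round(s['tcp_pos'],2),'x',np.round(M[:,0],4),'y',np.round(M[:,1],4),'F',np.round(s['wrist_force'],2),'T',np.round(s['ft_torque'],2),'w',round(s['width'],3))
E
python3 - <<'E'
from h import *
st(); print(np.round(vision.camera_info('wrist')['tool_from_camera'],3)); print(vision.camera_info('wrist')['vertical_fov'])
go([477,-268,300],89.2)
go([560,160,400],109)
E
```

```text
t 0.45 p [ 290.13 -581.62  203.12] x [ 4.464e-01 -8.948e-01 -1.000e-04] y [-1.e-04  0.e+00 -1.e+00] F [-0.49  0.02 -0.41] T [-0.05 -0.05 -0.03] w 0.999
[[ 1.00000e+00 -1.00000e-03  0.00000e+00  3.72000e-01]
 [-0.00000e+00 -2.98000e-01  9.55000e-01 -1.70188e+02]
 [-1.00000e-03 -9.55000e-01 -2.98000e-01  7.51880e+01]
 [ 0.00000e+00  0.00000e+00  0.00000e+00  1.00000e+00]]
61.00780906395851
t 0.45 d [-0.7889 -0.3875  1.2288] a [ 0.      0.1517 -0.    ] k 180 rows>= 7.554068622592237
t 0.45 d [-2.1727 -0.7875  2.2901] a [ 0.      0.0417 -0.    ] k 180 rows>= 16.267562748945963
```

```bash
python3 - <<'E'
from h import *
go([570,165,290],109,180)
E
```

```text
t 0.45 d [-2.1727 -0.3475  2.3348] a [ 0.      0.0417 -0.    ] k 180 rows>= 16.041312251419114
```

Call:
drive_tool(moves=[{"dx": -0.2, "dy": -0.35, "dz": 0.3, "ay": 0.0417}, {"dx": -0.4, "dy": -0.35, "dz": 0.5, "ay": 0.0417}, {"dx": -0.75, "dy": -0.35, "dz": 0.78, "ay": 0.0417}, {"dx": -0.75, "dy": -0.35, "dz": 0.78, "ay": 0.0417}, {"dx": -0.75, "dy": -0.35, "dz": 0.78, "ay": 0.0417}, {"dx": -0.75, "dy": -0.35, "dz": 0.78, "ay": 0.0417}])

```text
validation failed for argument at $.mo...
```

Call:
drive_tool(moves=[{"ax": 0, "ay": 0.0417, "az": 0, "dx": -0.2, "dy": -0.35, "dz": 0.3, "claw": 85}, {"ax": 0, "ay": 0.0417, "az": 0, "dx": -0.75, "dy": -0.35, "dz": 0.78, "claw": 85}, {"ax": 0, "ay": 0.0417, "az": 0, "dx": -0.75, "dy": -0.35, "dz": 0.78, "claw": 85}, {"ax": 0, "ay": 0.0417, "az": 0, "dx": -0.75, "dy": -0.35, "dz": 0.78, "claw": 85}, {"ax": 0, "ay": 0.0417, "az": 0, "dx": -0.75, "dy": -0.35, "dz": 0.78, "claw": 85}, {"ax": 0, "ay": 0.0417, "az": 0, "dx": -0.75, "dy": -0.35, "dz": 0.78, "claw": 85}])

```text
t: 1.05
tcp_pos: [381.8, -324.1, 291.6]
eef_rot: [-0.576, 0.41, -0.411, 0.576]
wrist_force: [1.5, -0.6, -0.5]
width: 0.997
```

```bash
python3 - <<'E'
from h import *
st();go([570,165,290],109,180)
E
```

```text
t 1.05 p [ 381.82 -324.11  291.64] x [ 3.273e-01 -9.449e-01  8.000e-04] y [ 1.e-03 -5.e-04 -1.e+00] F [ 1.5  -0.63 -0.52] T [-0.03 -0.06  0.04] w 0.997
t 1.05 d [-1.6024  0.0063  1.3515] a [-0.0003  0.0006  0.0003] k 180 rows>= 10.481377325622176
```

Call:
drive_tool(moves=[{"ax": 0, "ay": 0, "az": 0, "dx": -0.8, "dy": 0, "dz": 0.68, "claw": 85}, {"ax": 0, "ay": 0, "az": 0, "dx": -0.8, "dy": 0, "dz": 0.68, "claw": 85}, {"ax": 0, "ay": 0, "az": 0, "dx": -0.8, "dy": 0, "dz": 0.68, "claw": 85}, {"ax": 0, "ay": 0, "az": 0, "dx": -0.8, "dy": 0, "dz": 0.68, "claw": 85}, {"ax": 0, "ay": 0, "az": 0, "dx": -0.8, "dy": 0, "dz": 0.68, "claw": 85}, {"ax": 0, "ay": 0, "az": 0, "dx": -0.8, "dy": 0, "dz": 0.68, "claw": 85}, {"ax": 0, "ay": 0, "az": 0, "dx": -0.8, "dy": 0, "dz": 0.68, "claw": 85}])

```text
t: 1.75
tcp_pos: [477.1, -80.1, 290.8]
eef_rot: [-0.577, 0.409, -0.409, 0.577]
wrist_force: [0.5, -0.8, -0.8]
width: 0.995
```

Call:
drive_tool(moves=[{"ax": 0, "ay": 0, "az": 0, "dx": -0.8, "dy": 0, "dz": 0.68, "claw": 85}, {"ax": 0, "ay": 0, "az": 0, "dx": -0.8, "dy": 0, "dz": 0.68, "claw": 85}, {"ax": 0, "ay": 0, "az": 0, "dx": -0.8, "dy": 0, "dz": 0.68, "claw": 85}, {"ax": 0, "ay": 0, "az": 0, "dx": -0.8, "dy": 0, "dz": 0.68, "claw": 85}, {"ax": 0, "ay": 0, "az": 0, "dx": -0.8, "dy": 0, "dz": 0.68, "claw": 85}, {"ax": 0, "ay": 0, "az": 0, "dx": -0.8, "dy": 0, "dz": 0.68, "claw": 85}, {"ax": 0, "ay": 0, "az": 0, "dx": -0.8, "dy": 0, "dz": 0.68, "claw": 85}, {"ax": 0, "ay": 0, "az": 0, "dx": -0.8, "dy": 0, "dz": 0.68, "claw": 85}, {"ax": 0, "ay": 0, "az": 0, "dx": -0.8, "dy": 0, "dz": 0.68, "claw": 85}])

```text
t: 2.65
tcp_pos: [572.3, 158.7, 290.6]
eef_rot: [0.575, -0.411, 0.412, -0.574]
wrist_force: [-0.3, -0.4, 0.2]
width: 0.994
```

```bash
python3 - <<'E'
from h import *
st()
p,d,P,c=cam('wrist');save('w1.png',p);np.savez('/tmp/w1',p=p,P=P,T=np.array([*c[0].ravel(),*c[1],*c[2:]]))
print(tip_of('wrist','axis'))
q=P[(P[...,2]>142)&(P[...,2]<165)&(P[...,0]>560)]
print(len(q),q.mean(0),np.median(q[:,2]))
E
```

```text
t 2.65 p [572.33 158.74 290.62] x [ 0.3218 -0.9468  0.0018] y [-1.0e-04 -1.9e-03 -1.0e+00] F [-0.28 -0.38  0.17] T [ 0.03  0.01 -0.01] w 0.994
[{'centre': [663.2, 197.8, 132.7], 'confidence': 0.68}, {'centre': [505.9, -273.9, 1.2], 'confidence': 0.42}]
2519 [667.32869162 196.64594295 150.94078367] 151.33489858884525
```

View pics/w1.png

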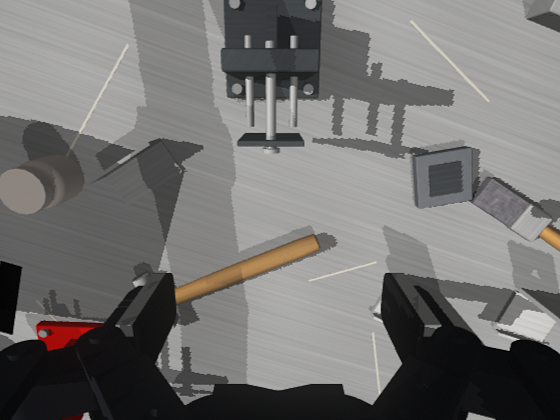

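```bash
python3 - <<'E'
from h import *
L=np.load('/tmp/w1.npz');P=L['P'];p=L['p'];T=L['T'];Rm=T[:9].reshape(3,3);t=T[9:12];f,cx,cy=T[12:]
big=cv2.resize(p[30:165,200:340],None,fx=5,fy=5,interpolation=0);save('w1c.png',big)
m=np.zeros(P.shape[:2],bool);m[40:85,210:330]=1
q=P[m&(abs(P[...,2]-151.5)<5)][:,:2].astype(np.float32)
print(len(q),cv2.minAreaRect(q))
m=np.zeros(P.shape[:2],bool);m[125:160,225:315]=1
q=P[m&(P[...,2]>125)];
print('spring plate top',np.round(np.median(q,0),1))
q2=q[(q[:,2]>135)];print(len(q2),np.median(q2[:,2]),cv2.minAreaRect(q2[:,:2].astype(np.float32)))
def on(u,v,z):
    r_=Rm@np.array([(u-cx)/f,(v-cy)/f,1]);return t+r_*(z-t[2])/r_[2]
for u,v,z in ((221,50,152),(320,50,152),(221,71,152),(320,71,152),(271,134,130),(270.5,75,130),(271,152,130)): print(u,v,np.round(on(u,v,z),1))
E
```

```text
2409 ((669.6448974609375, 197.38717651367188), (18.194730758666992, 80.0149917602539), 18.703683853149414)
spring plate top [606.3 176.8 140. ]
540 141.05409175195882 ((606.4475708007812, 175.9151611328125), (23.27713394165039, 57.830448150634766), 1.470747709274292)
221 50 [663.8 236.8 152. ]
320 50 [689.2 162.2 152. ]
221 71 [648.8 232.5 152. ]
320 71 [674.5 156.7 152. ]
271 134 [612.1 178.1 130. ]
270.5 75 [659.9 194.4 130. ]
271 152 [596.6 172.9 130. ]
```

View pics/w1c.png

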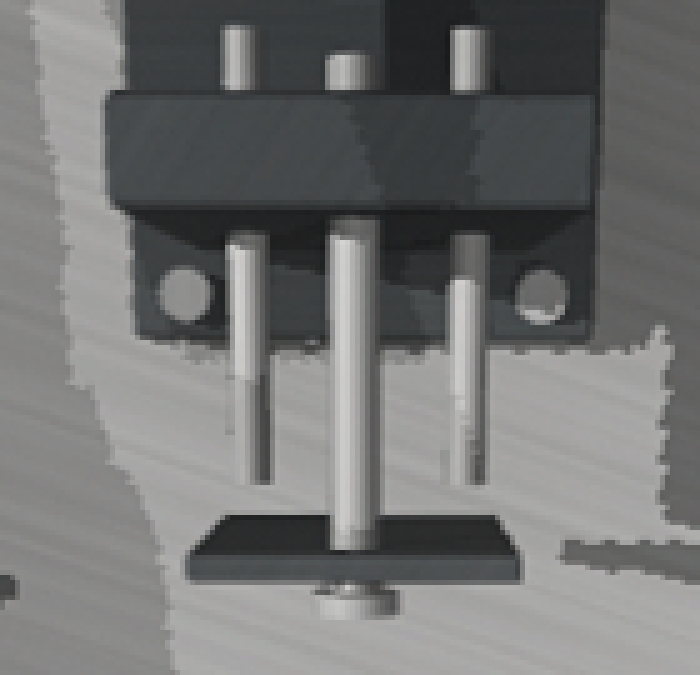

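```bash
python3 - <<'E'
from h import *
go([430,-268,285],89.2,180)
E
```

```text
t 2.75 d [ 1.4355  0.0255 -1.0906] a [-1.00e-04  1.09e-01  4.00e-04] k 180 rows>= 9.01517004335253
```

Call:
drive_tool(moves=[{"ax": 0, "ay": 0.109, "az": 0, "dx": 0.72, "dy": 0.01, "dz": -0.545, "claw": 85}, {"ax": 0, "ay": 0.109, "az": 0, "dx": 0.72, "dy": 0.01, "dz": -0.545, "claw": 85}, {"ax": 0, "ay": 0.109, "az": 0, "dx": 0.72, "dy": 0.01, "dz": -0.545, "claw": 85}, {"ax": 0, "ay": 0.109, "az": 0, "dx": 0.72, "dy": 0.01, "dz": -0.545, "claw": 85}, {"ax": 0, "ay": 0.109, "az": 0, "dx": 0.72, "dy": 0.01, "dz": -0.545, "claw": 85}, {"ax": 0, "ay": 0.109, "az": 0, "dx": 0.72, "dy": 0.01, "dz": -0.545, "claw": 85}])

```text
t: 3.35
tcp_pos: [500.3, -58.4, 288.6]
eef_rot: [0.496, -0.504, 0.506, -0.494]
wrist_force: [0.4, 0.2, -0.4]
width: 0.995
```

```bash
python3 - <<'E'
from h import *
st();go([430,-268,285],89.2,180)
E
```

```text
t 3.35 p [500.32 -58.36 288.59] x [-0.0203 -0.9998  0.0025] y [ 1.0e-04 -2.5e-03 -1.0e+00] F [ 0.44  0.17 -0.36] T [ 0.02 -0.   -0.04] w 0.995
t 3.35 d [ 0.8441  0.0164 -0.2642] a [-0.0001 -0.002   0.0008] k 180 rows>= 4.423091265016245
```

Call:
drive_tool(moves=[{"ax": 0, "ay": 0, "az": 0, "dx": 0.82, "dy": 0.015, "dz": -0.26, "claw": 85}, {"ax": 0, "ay": 0, "az": 0, "dx": 0.82, "dy": 0.015, "dz": -0.26, "claw": 85}, {"ax": 0, "ay": 0, "az": 0, "dx": 0.82, "dy": 0.015, "dz": -0.26, "claw": 85}, {"ax": 0, "ay": 0, "az": 0, "dx": 0.82, "dy": 0.015, "dz": -0.26, "claw": 85}, {"ax": 0, "ay": 0, "az": 0, "dx": 0.82, "dy": 0.015, "dz": -0.26, "claw": 85}, {"ax": 0, "ay": 0, "az": 0, "dx": 0.82, "dy": 0.015, "dz": -0.26, "claw": 85}, {"ax": 0, "ay": 0, "az": 0, "dx": 0.82, "dy": 0.015, "dz": -0.26, "claw": 85}])

```text
t: 4.05
tcp_pos: [435.2, -255.7, 284.6]
eef_rot: [-0.497, 0.503, -0.503, 0.498]
wrist_force: [1.0, 0.7, 0.1]
width: 0.997
```

```bash
python3 - <<'E'
from h import *
st()
p,d,P,c=cam('wrist');save('w2.png',p);np.savez('/tmp/w2',p=p,P=P,T=np.array([*c[0].ravel(),*c[1],*c[2:]]))
print(proj(c,[[477,-268,118],[506,-233,135],[506,-303,135]]))
for z0,z1 in ((125,145),(128,140)):
    q=P[(P[...,2]>z0)&(P[...,2]<z1)&(abs(P[...,1]+268)<50)&(P[...,0]>440)&(P[...,0]<520)]
    a=q[q[:,0]>496][:,:2].astype(np.float32); b=q[q[:,0]<490]
    print(len(q),np.median(q[:,2]),cv2.minAreaRect(a),cv2.minAreaRect(b[:,:2].astype(np.float32)))
E
```

```text
t 4.05 p [ 435.15 -255.7   284.58] x [-1.010e-02 -9.999e-01 -6.000e-04] y [ 5.e-04  6.e-04 -1.e+00] F [1.   0.72 0.14] T [ 0.07 -0.03 -0.02] w 0.997
(array([290.01816447, 249.94344995, 331.31178629]), array([135.99695199, 104.21354259, 103.27396745]))
1091 134.5555106170046 ((501.5387878417969, -272.1949157714844), (70.00621032714844, 10.083367347717285), 89.37095642089844) ((475.6876525878906, -271.740234375), (9.6583251953125, 28.349924087524414), 89.37968444824219)
1084 134.56352897403443 ((501.5387878417969, -272.1949157714844), (70.00621032714844, 10.083367347717285), 89.37095642089844) ((475.75567626953125, -271.91876220703125), (28.314605712890625, 9.023347854614258), 0.03736596927046776)
```

View pics/w2.png

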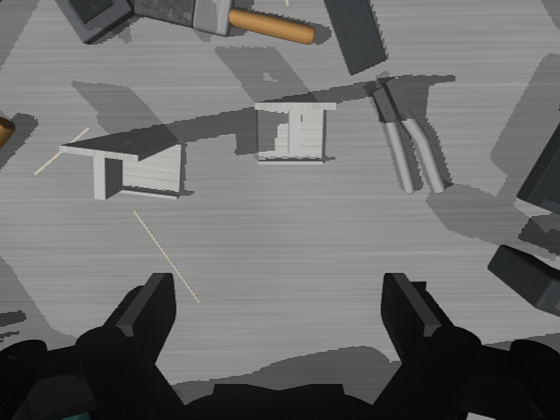

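```bash
python3 - <<'E'
from h import *
st()
p,d,P,c=cam('wrist');st();np.savez('/tmp/w3',p=p,P=P)
q=P[(P[...,2]>128)&(P[...,2]<140)&(abs(P[...,1]+268)<50)&(P[...,0]>440)&(P[...,0]<520)]
a=q[q[:,0]>496][:,:2].astype(np.float32); b=q[q[:,0]<490]
print(len(q),np.median(q[:,2]),cv2.minAreaRect(a),cv2.minAreaRect(b[:,:2].astype(np.float32)))
print(np.percentile(a[:,0],[2,25,50,75,98]),np.percentile(b[:,1],[2,50,98]), np.polyfit(b[:,0],b[:,1],1))
big=cv2.resize(p[90:180,240:345],None,fx=7,fy=6,interpolation=0);save('w3c.png',big)
print(boxes_of('wrist','bracket_fin')[:2],tip_of('wrist','bracket_fin')[:2])
E
```

```text
t 4.1 p [ 435.5  -255.05  284.61] x [-8.5e-03 -1.0e+00 -6.0e-04] y [ 6.e-04  6.e-04 -1.e+00] F [0.31 0.01 0.49] T [-0.    0.01  0.03] w 0.994
t 4.15 p [ 435.62 -254.85  284.61] x [-7.7e-03 -1.0e+00 -4.0e-04] y [ 6.e-04  4.e-04 -1.e+00] F [ 0.75  0.53 -0.06] T [-0.    0.01  0.05] w 0.999
1118 134.54911333212547 ((501.4891052246094, -272.34783935546875), (70.015869140625, 10.93209171295166), 89.47209167480469) ((475.560546875, -271.755615234375), (9.946906089782715, 28.90574836730957), 89.77415466308594)
[496.91625244 502.22025299 503.90786743 505.59732056 507.15354858] [-276.57941015 -272.01521864 -266.82681097] [-1.47662796e-02 -2.64782417e+02]
[{'centre': [474.7, -266.7, 7.3], 'confidence': 0.8}] [{'centre': [480.8, -268.3, 119.4], 'confidence': 0.73}]
```

View pics/w3c.png

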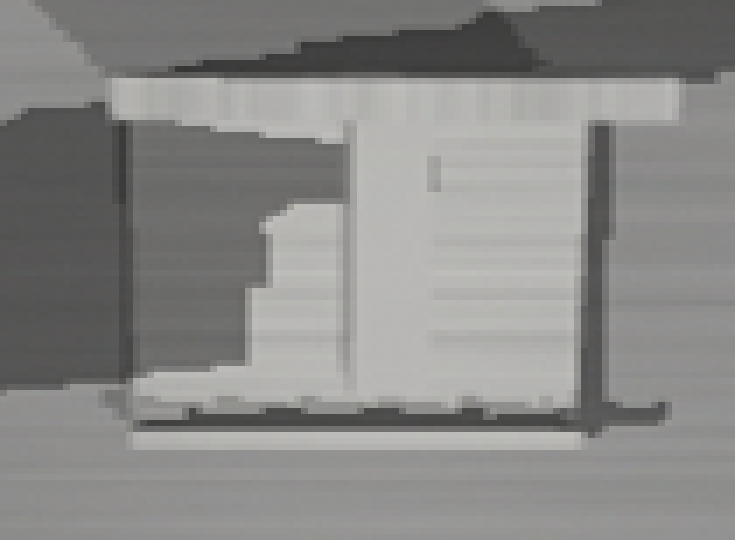

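```bash
python3 - <<'E'
from h import *
st();go([478.5,-270,200],89.3,180)
E
```

```text
t 4.25 p [ 435.51 -255.13  284.55] x [-7.8e-03 -1.0e+00 -2.0e-04] y [ 3.e-04  2.e-04 -1.e+00] F [-0.36  1.08  0.01] T [0.01 0.01 0.05] w 0.995
t 4.25 d [0.0582 0.3382 0.1723] a [-0.0001  0.0014 -0.0001] k 180 rows>= 1.9201552850776074
```

Call:
drive_tool(moves=[{"ax": 0, "ay": 0.0014, "az": 0, "dx": 0.058, "dy": 0.338, "dz": 0.172, "claw": 85}, {"ax": 0, "ay": 0.0014, "az": 0, "dx": 0.058, "dy": 0.338, "dz": 0.172, "claw": 85}, {"ax": 0, "ay": 0.0014, "az": 0, "dx": 0.058, "dy": 0.338, "dz": 0.172, "claw": 85}, {"ax": 0, "ay": 0.0014, "az": 0, "dx": 0.058, "dy": 0.338, "dz": 0.172, "claw": 85}, {"ax": 0, "ay": 0.0014, "az": 0, "dx": 0.058, "dy": 0.338, "dz": 0.172, "claw": 85}, {"ax": 0, "ay": 0.0014, "az": 0, "dx": 0.058, "dy": 0.338, "dz": 0.172, "claw": 85}])

```text
t: 4.85
tcp_pos: [478.3, -271.9, 202.2]
eef_rot: [0.496, -0.502, 0.505, -0.497]
wrist_force: [0.4, -0.2, -0.1]
width: 0.993
```

```bash
python3 - <<'E'
from h import *
st()
p,d,P,c=cam('wrist');save('w4.png',p);st()
q=P[(P[...,2]>128)&(P[...,2]<140)&(abs(P[...,1]+270)<50)&(P[...,0]>440)&(P[...,0]<520)]
a=q[q[:,0]>499][:,:2].astype(np.float32); b=q[q[:,0]<490]
print(len(q),np.median(q[:,2]),cv2.minAreaRect(a),cv2.minAreaRect(b[:,:2].astype(np.float32)))
print(np.percentile(a[:,0],[2,25,50,75,98]),np.percentile(b[:,1],[2,50,98]), np.polyfit(b[:,0],b[:,1],1))
go([478.5,-270,110],89.3,180)
E
```

```text
t 4.85 p [ 478.27 -271.94  202.17] x [-0.0149 -0.9999  0.0019] y [ 0.0032 -0.002  -1.    ] F [ 0.43 -0.23 -0.13] T [-0.01  0.    0.01] w 0.993
t 4.9 p [ 478.14 -272.02  202.04] x [-0.0152 -0.9999  0.0019] y [ 0.0031 -0.0019 -1.    ] F [0.56 0.1  0.34] T [-0.02  0.03 -0.01] w 0.995
1879 134.43736117959824 ((503.28594970703125, -272.1387939453125), (70.08830261230469, 8.439892768859863), 89.26251220703125) ((475.3878479003906, -271.6279296875), (9.332169532775879, 29.179798126220703), 89.34425354003906)
[500.03283081 502.73971558 504.66070557 506.61180115 507.5616748 ] [-276.35271724 -271.82292459 -267.00148033] [-1.80322583e-02 -2.63144654e+02]
t 4.9 d [-8.800e-03  3.682e-01  2.000e-04] a [-0.001  -0.0009  0.0006] k 180 rows>= 1.8413289443869982
```

View pics/w4.png

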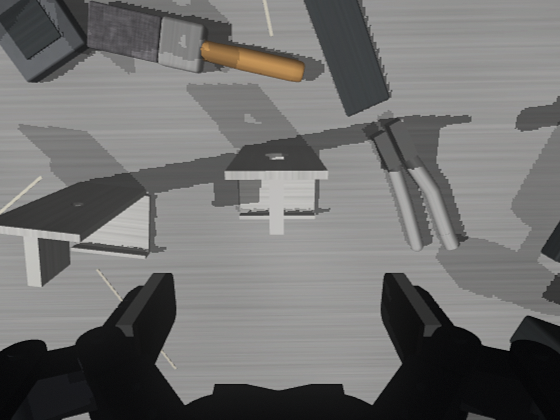

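Call:
drive_tool(moves=[{"ax": -0.001, "ay": -0.001, "az": 0.0006, "dx": 0, "dy": 0.18, "dz": 0, "claw": 85}, {"ax": -0.001, "ay": -0.001, "az": 0.0006, "dx": 0, "dy": 0.3, "dz": 0, "claw": 85}, {"ax": -0.001, "ay": -0.001, "az": 0.0006, "dx": 0, "dy": 0.367, "dz": 0, "claw": 85}, {"ax": -0.001, "ay": -0.001, "az": 0.0006, "dx": 0, "dy": 0.367, "dz": 0, "claw": 85}, {"ax": -0.001, "ay": -0.001, "az": 0.0006, "dx": 0, "dy": 0.367, "dz": 0, "claw": 60}, {"ax": -0.001, "ay": -0.001, "az": 0.0006, "dx": 0, "dy": 0.367, "dz": 0, "claw": 40}])

```text
t: 5.5
tcp_pos: [478.7, -272.4, 110.1]
eef_rot: [-0.497, 0.503, -0.503, 0.497]
wrist_force: [0.6, 1.1, 0.0]
width: 0.686
```

```bash
python3 - <<'E'
from h import *
st()
p,d,P,c=cam('wrist');save('w5.png',p);st()
E
```

```text
t 5.5 p [ 478.74 -272.37  110.08] x [-1.210e-02 -9.999e-01 -2.000e-04] y [-2.e-04  2.e-04 -1.e+00] F [0.58 1.06 0.04] T [ 0.11  0.01 -0.  ] w 0.686
t 5.55 p [ 478.65 -272.34  109.99] x [-1.210e-02 -9.999e-01 -2.000e-04] y [-3.e-04  3.e-04 -1.e+00] F [-0.35  0.14  0.18] T [-0.02  0.04 -0.03] w 0.6
```

View pics/w5.png

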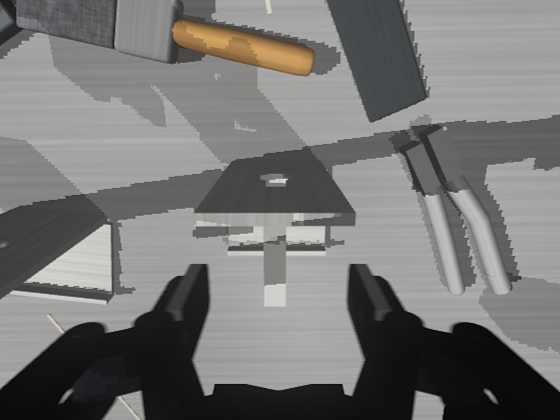

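Call:
drive_tool(moves=[{"ax": 0, "ay": 0, "az": 0, "dx": -0.005, "dy": 0, "dz": 0, "claw": 20}, {"ax": 0, "ay": 0, "az": 0, "dx": -0.005, "dy": 0, "dz": 0, "claw": 10}, {"ax": 0, "ay": 0, "az": 0, "dx": -0.005, "dy": 0, "dz": 0, "claw": 5}, {"ax": 0, "ay": 0, "az": 0, "dx": -0.005, "dy": 0, "dz": 0, "claw": 2}, {"ax": 0, "ay": 0, "az": 0, "dx": -0.005, "dy": 0, "dz": 0, "claw": 0}, {"ax": 0, "ay": 0, "az": 0, "dx": -0.005, "dy": 0, "dz": 0, "claw": 0}, {"ax": 0, "ay": 0, "az": 0, "dx": -0.005, "dy": 0, "dz": 0, "claw": 0}, {"ax": 0, "ay": 0, "az": 0, "dx": -0.005, "dy": 0, "dz": 0, "claw": 0}, {"ax": 0, "ay": 0, "az": 0, "dx": -0.005, "dy": 0, "dz": 0, "claw": 0}], grip_force=80)

```text
t: 6.45
tcp_pos: [477.6, -270.5, 108.1]
eef_rot: [-0.497, 0.504, -0.502, 0.497]
wrist_force: [-1.3, -0.0, 0.2]
width: 0.0
```

```bash
python3 - <<'E'
from h import *
st()
p,d,P,c=cam('wrist');save('w6.png',p);st()
s=r.state();M=R.from_quat(s['eef_rot']).as_matrix();Q=(P-np.array(s['tcp_pos']))@M
m=(abs(P[...,2]-135)<3.5)
q=Q[m&(abs(Q[...,0])<50)&(abs(Q[...,2])<60)]
a=q[q[:,2]>18]; b=q[(q[:,2]<16)&(abs(q[:,0])<9)]
print(len(q),np.median(q[:,1]),cv2.minAreaRect(a[:,[0,2]].astype(np.float32)),np.percentile(a[:,2],[2,98]),np.percentile(a[:,0],[1,99]),np.percentile(b[:,0],[2,50,98]))
E
```

```text
t 6.45 p [ 477.59 -270.48  108.13] x [-0.012  -0.9999 -0.0019] y [-0.0032  0.0019 -1.    ] F [-1.26 -0.03  0.23] T [ 0.    0.01 -0.03] w 0.0
t 6.5 p [ 477.62 -270.46  108.14] x [-0.012  -0.9999 -0.0019] y [-0.0032  0.0019 -1.    ] F [-0.09  0.52  0.06] T [ 0.    0.02 -0.01] w 0.005
3346 -26.348247753974913 ((1.1357841491699219, 24.071842193603516), (12.12416934967041, 70.28949737548828), 89.84886169433594) [19.13001894 29.74357311] [-33.12359879  35.35011252] [-3.64160909  1.18501683  6.00117336]
```

View pics/w6.png

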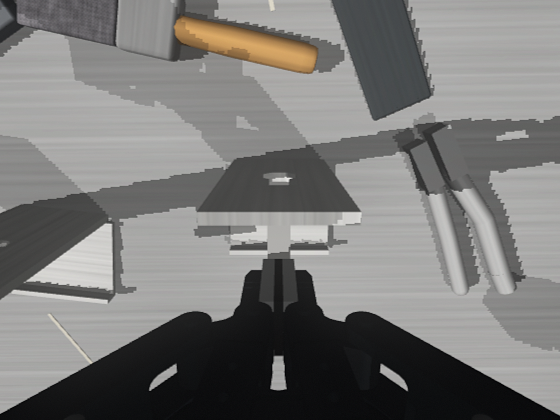

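```bash
python3 - <<'E'
from h import *
p,d,P,c=cam('wrist');st()
save('w6c.png',cv2.resize(p[200:400,190:370],None,fx=4,fy=3,interpolation=3))
print(np.round(d[250:400:10,[255,265,272,276,279,282,286,292,300]]))
p,d,P,c=cam('scene');save('s6.png',cv2.resize(p[90:270,70:270],None,fx=4,fy=3.3,interpolation=3))
E
```

```text
t 6.55 p [ 477.6  -270.46  108.15] x [-0.0119 -0.9999 -0.0019] y [-0.0031  0.0019 -1.    ] F [-0.16  0.89 -0.55] T [ 0.   -0.01  0.03] w -0.003
[[287. 286. 156. 155. 155. 158. 156. 286. 286.]
 [306. 151. 151. 151. 151. 150. 152. 151. 305.]
 [151. 141. 142. 141. 142. 141. 143. 142. 151.]
 [141. 133. 134. 135. 134. 134. 134. 134. 143.]
 [134. 127. 127. 126. 126. 126. 127. 127. 134.]
 [129. 121. 122. 120. 119. 120. 120. 121. 128.]
 [110. 112. 114. 121. 121. 120. 113. 113. 110.]
 [108. 108. 112. 122. 123. 122. 109. 109. 108.]
 [104. 102. 113. 122. 123. 123. 110. 103. 104.]
 [ 99.  99. 114. 123. 125. 124. 112. 100.  98.]
 [ 88.  95. 114. 125. 126. 126. 113.  95.  88.]
 [ 85.  96. 115. 338. 337. 338. 114.  95.  85.]
 [ 81.  97. 117. 341. 342. 340. 115.  98.  82.]
 [ 79.  97. 345. 346. 345. 344. 114.  98.  82.]
 [ 78.  85.  84.  84.  85.  85.  84.  84.  82.]]
```

View pics/w6c.png

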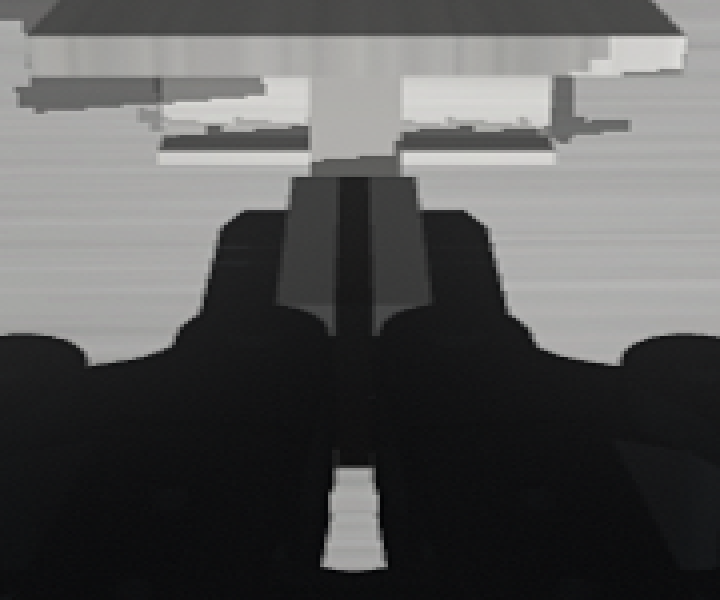

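View pics/s6.png

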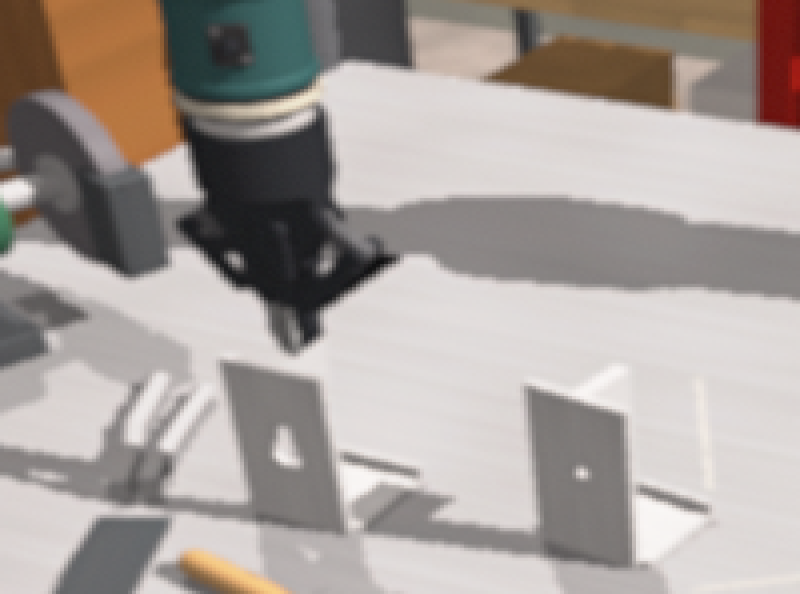

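```bash
python3 - <<'E'
from h import *
p,d,P,c=cam('wrist')
s=r.state();M=R.from_quat(s['eef_rot']).as_matrix();Q=(P-np.array(s['tcp_pos']))@M
for v in (240,252,256,260,264,270,280,290,300,305,320,350,375):
    print(v,[np.round(Q[v,u],0).astype(int).tolist() for u in (250,264,272,279,287,294,308)])
print(s['qpos'])
print(np.round(vision.camera_info('wrist')['tool_from_camera'],2))
E
```

```text
240 [[-23, 104, -37], [-11, 104, -37], [-2, -27, 17], [1, -27, 17], [5, -27, 17], [14, 105, -37], [26, 105, -37]]
252 [[-22, 93, -43], [-11, 95, -43], [-2, -26, 11], [1, -27, 11], [5, -27, 11], [14, 95, -43], [25, 95, -43]]
256 [[-23, 110, -54], [-11, 108, -53], [-2, -27, 9], [1, -27, 9], [5, -27, 9], [14, 109, -54], [26, 109, -53]]
260 [[-23, 110, -58], [-5, -32, 10], [-2, -33, 10], [1, -33, 10], [5, -33, 10], [7, -34, 11], [26, 109, -57]]
264 [[-23, 109, -61], [-5, -37, 10], [-2, -36, 10], [1, -37, 10], [4, -37, 11], [7, -36, 10], [26, 108, -61]]
270 [[-24, 109, -67], [-5, -43, 11], [-2, -42, 10], [1, -43, 11], [4, -42, 10], [7, -43, 11], [27, 109, -67]]
280 [[-10, -43, 6], [-5, -51, 10], [-2, -49, 10], [1, -50, 10], [4, -50, 10], [7, -51, 10], [13, -42, 6]]
290 [[-10, -52, 7], [-4, -58, 11], [-1, -57, 10], [1, -58, 11], [-9223372036854775808, -9223372036854775808, -9223372036854775808], [6, -58, 10], [12, -51, 7]]
300 [[-9, -58, 7], [-4, -64, 10], [-1, -64, 10], [1, -65, 11], [4, -65, 11], [6, -64, 10], [11, -58, 6]]
305 [[-8, -72, 13], [-4, -68, 11], [-1, -66, 9], [1, -65, 9], [4, -65, 9], [6, -69, 12], [10, -71, 13]]
320 [[-8, -78, 12], [-4, -77, 11], [-1, -74, 9], [1, -66, 4], [3, -77, 11], [6, -76, 10], [10, -76, 11]]
350 [[-6, -97, 16], [-3, -92, 12], [-1, -74, -2], [1, -64, -10], [4, -75, -1], [5, -94, 14], [8, -97, 16]]
375 [[-6, -104, 16], [-3, -93, 6], [-1, -74, -12], [2, 110, -179], [4, -79, -8], [5, -95, 7], [7, -105, 16]]
[ 0.57798534  0.4295021  -0.15337923  1.91988347  0.08810373  0.80228935
 -1.20599785]
[[   1.     -0.      0.      0.75]
 [  -0.     -0.3     0.95 -170.19]
 [  -0.     -0.95   -0.3    75.46]
 [   0.      0.      0.      1.  ]]<stdin>:5: RuntimeWarning: invalid value encountered in cast
```

```bash
python3 - <<'E'
from h import *
for n in ('scene','top'):
    p,d,P,c=cam(n)
    g=p.mean(-1)
    m=(np.hypot(P[...,0]-478,P[...,1]+270)<30)&(P[...,2]>100)&(P[...,2]<260)&(g<90)
    z=P[m]; print(n,len(z))
    for a in range(100,260,10):
        k=z[(z[:,2]>=a)&(z[:,2]<a+10)]
        if len(k): print(a,len(k),np.round(k.mean(0)),np.round(np.ptp(k,axis=0)))
E
```

```text
scene 671
140 10 [ 486. -265.  147.] [10. 17.  7.]
150 27 [ 484. -263.  155.] [15. 22. 10.]
160 35 [ 484. -262.  165.] [18. 22.  9.]
170 34 [ 487. -266.  175.] [15. 36. 10.]
180 84 [ 486. -268.  186.] [26. 56. 10.]
190 59 [ 487. -271.  194.] [23. 53. 10.]
200 72 [ 488. -263.  205.] [30. 35.  9.]
210 69 [ 492. -265.  215.] [21. 45. 10.]
220 73 [ 491. -262.  225.] [24. 58. 10.]
230 88 [ 493. -267.  235.] [14. 55. 10.]
240 98 [ 491. -267.  244.] [14. 53. 10.]
250 22 [ 489. -251.  254.] [ 6. 28.  9.]
top 117
110 1 [ 459. -266.  118.] [0. 0. 0.]
120 1 [ 459. -264.  130.] [0. 0. 0.]
140 2 [ 468. -259.  147.] [1. 3. 2.]
150 11 [ 467. -262.  155.] [ 5. 19.  9.]
160 8 [ 466. -263.  164.] [ 5. 16.  3.]
170 8 [ 464. -264.  176.] [ 5. 19.  7.]
180 17 [ 466. -257.  186.] [ 9. 29.  9.]
190 28 [ 471. -246.  193.] [14. 12.  9.]
200 12 [ 461. -255.  206.] [ 9. 11.  9.]
210 10 [ 460. -255.  214.] [ 7. 12.  5.]
220 9 [ 464. -248.  224.] [7. 7. 8.]
230 10 [ 461. -248.  234.] [9. 9. 9.]
```

```bash
python3 - <<'E'
from h import *
st();go([478.3,-270.5,68],89.3,180)
E
```

```text
t 6.75 p [ 477.61 -270.44  108.16] x [-0.012  -0.9999 -0.0019] y [-0.0031  0.0019 -1.    ] F [0.56 0.28 0.66] T [-0.01  0.04 -0.08] w -0.001
t 6.75 d [0.0005 0.1606 0.0033] a [ 0.001   0.0001 -0.0006] k 180 rows>= 0.8032510580119776
```

Call:
drive_tool(moves=[{"ax": 0.001, "ay": 0, "az": -0.0006, "dx": 0, "dy": 0, "dz": 0.002, "claw": 50}, {"ax": 0.001, "ay": 0, "az": -0.0006, "dx": 0, "dy": 0, "dz": 0.002, "claw": 50}, {"ax": 0.001, "ay": 0, "az": -0.0006, "dx": 0, "dy": 0, "dz": 0.002, "claw": 50}, {"ax": 0.001, "ay": 0, "az": -0.0006, "dx": 0, "dy": 0, "dz": 0.002, "claw": 50}, {"ax": 0.001, "ay": 0, "az": -0.0006, "dx": 0, "dy": 0, "dz": 0.002, "claw": 50}, {"ax": 0.001, "ay": 0, "az": -0.0006, "dx": 0, "dy": 0, "dz": 0.002, "claw": 50}])

```text
t: 7.35
tcp_pos: [478.1, -270.5, 108.2]
eef_rot: [0.497, -0.503, 0.503, -0.497]
wrist_force: [-0.4, 0.1, -0.1]
width: 0.586
```

```bash
python3 - <<'E'
from h import *
st();go([478.3,-270.5,68],89.3,180)
p,d,P,c=cam('wrist');save('w7.png',p)
E
```

```text
t 7.35 p [ 478.11 -270.5   108.17] x [-1.200e-02 -9.999e-01  1.000e-04] y [-0.e+00 -1.e-04 -1.e+00] F [-0.42  0.07 -0.1 ] T [-0.04  0.01  0.03] w 0.586
t 7.35 d [0.     0.1607 0.0008] a [0.     0.0001 0.    ] k 180 rows>= 0.8033623068281603
```

View pics/w7.png

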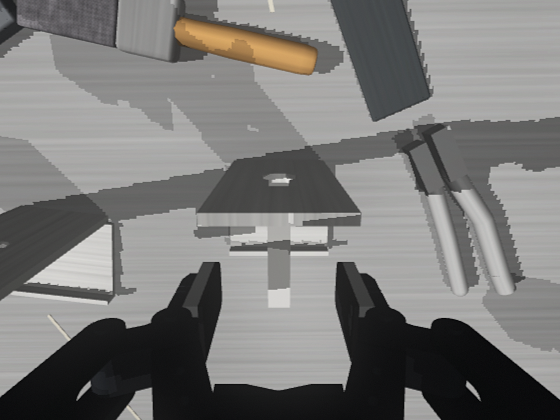

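Call:
drive_tool(moves=[{"ax": 0, "ay": 0, "az": 0, "dx": 0, "dy": 0.04, "dz": 0, "claw": 50}, {"ax": 0, "ay": 0, "az": 0, "dx": 0, "dy": 0.08, "dz": 0, "claw": 50}, {"ax": 0, "ay": 0, "az": 0, "dx": 0, "dy": 0.12, "dz": 0, "claw": 50}, {"ax": 0, "ay": 0, "az": 0, "dx": 0, "dy": 0.15, "dz": 0, "claw": 50}, {"ax": 0, "ay": 0, "az": 0, "dx": 0, "dy": 0.15, "dz": 0, "claw": 50}, {"ax": 0, "ay": 0, "az": 0, "dx": 0, "dy": 0.15, "dz": 0, "claw": 50}])

```text
t: 8.0
tcp_pos: [478.1, -270.4, 70.4]
eef_rot: [-0.497, 0.503, -0.503, 0.497]
wrist_force: [-0.9, 0.2, -0.1]
width: 0.587
```

```bash
python3 - <<'E'
from h import *
st()
p,d,P,c=cam('wrist');save('w8.png',p)
p,d,P,c=cam('scene');save('s8.png',cv2.resize(p[90:270,70:270],None,fx=4,fy=3.3,interpolation=3))
E
```

```text
t 8.0 p [ 478.06 -270.38   70.35] x [-1.190e-02 -9.999e-01 -3.000e-04] y [-5.e-04  3.e-04 -1.e+00] F [-0.94  0.21 -0.09] T [ 0.03 -0.02  0.03] w 0.587
```

View pics/w8.png

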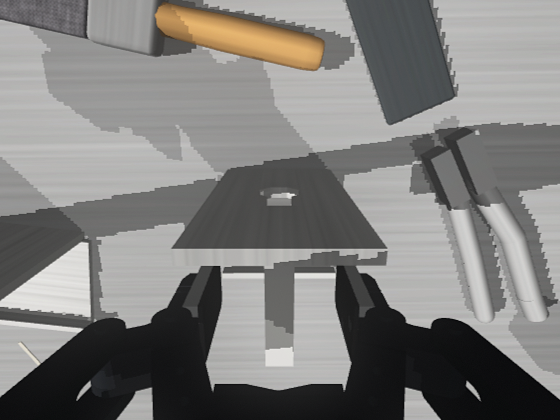

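View pics/s8.png

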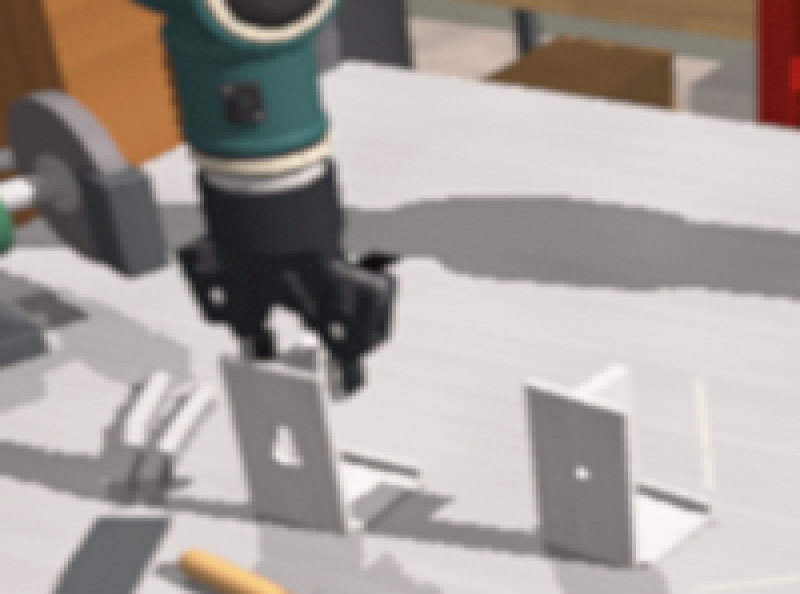

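Now the jaws really straddle the fin. Close.

Call:
drive_tool(moves=[{"ax": 0, "ay": 0, "az": 0, "dx": 0, "dy": 0, "dz": 0, "claw": 30}, {"ax": 0, "ay": 0, "az": 0, "dx": 0, "dy": 0, "dz": 0, "claw": 16}, {"ax": 0, "ay": 0, "az": 0, "dx": 0, "dy": 0, "dz": 0, "claw": 12}, {"ax": 0, "ay": 0, "az": 0, "dx": 0, "dy": 0, "dz": 0, "claw": 8}, {"ax": 0, "ay": 0, "az": 0, "dx": 0, "dy": 0, "dz": 0, "claw": 4}, {"ax": 0, "ay": 0, "az": 0, "dx": 0, "dy": 0, "dz": 0, "claw": 0}, {"ax": 0, "ay": 0, "az": 0, "dx": 0, "dy": 0, "dz": 0, "claw": 0}, {"ax": 0, "ay": 0, "az": 0, "dx": 0, "dy": 0, "dz": 0, "claw": 0}], grip_force=70)

```text
t: 8.9
tcp_pos: [478.3, -270.8, 71.0]
eef_rot: [0.497, -0.503, 0.503, -0.497]
wrist_force: [-0.3, -0.8, 4.6]
width: 0.107
```

```bash
cat >> h.py <<'E'
def meas(name=None):
    "bracket top in tool frame, wrist cam"
    s=r.state();p,d,P,c=cam('wrist')
    if name: save(name,p)
    M=R.from_quat(s['eef_rot']).as_matrix();Q=(P-np.array(s['tcp_pos']))@M
    q=Q[(abs(Q[...,1]+65.5)<5)&(abs(Q[...,0])<50)&(Q[...,2]>18)&(Q[...,2]<45)]
    print('top y',len(q),np.median(q[:,1]),'rect',cv2.minAreaRect(q[:,[0,2]].astype(np.float32)),'z',np.percentile(q[:,2],[2,50,98]),'x',np.percentile(q[:,0],[1,50,99]))
E
python3 - <<'E'
from h import *
st();meas('w9.png');st()
E
```

```text
t 8.9 p [ 478.32 -270.79   71.01] x [-1.210e-02 -9.999e-01  5.000e-04] y [ 5.e-04 -5.e-04 -1.e+00] F [-0.31 -0.81  4.56] T [-0.12  0.16  0.08] w 0.107
top y 4698 -63.38354559892889 rect ((0.7859573364257812, 23.978952407836914), (11.961063385009766, 70.66706085205078), 89.70149993896484) z [19.01686852 26.39857966 29.37920052] x [-33.37427124   0.7326743   35.15993572]
t 8.95 p [ 478.35 -270.76   71.01] x [-1.200e-02 -9.999e-01  5.000e-04] y [ 5.e-04 -5.e-04 -1.e+00] F [-1.1  -0.98  5.71] T [-0.13  0.23  0.01] w 0.108
```

View pics/w9.png

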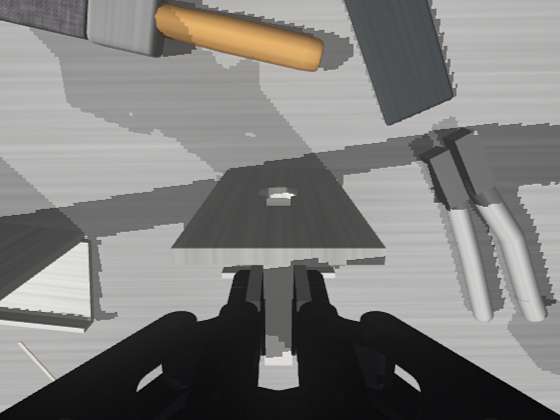

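Call:
drive_tool(moves=[{"ax": 0, "ay": 0, "az": 0, "dx": 0, "dy": -0.04, "dz": 0, "claw": 0}, {"ax": 0, "ay": 0, "az": 0, "dx": 0, "dy": -0.16, "dz": 0, "claw": 0}, {"ax": 0, "ay": 0, "az": 0, "dx": 0, "dy": -0.3, "dz": 0, "claw": 0}, {"ax": 0, "ay": 0, "az": 0, "dx": 0, "dy": -0.48, "dz": 0, "claw": 0}, {"ax": 0, "ay": 0, "az": 0, "dx": 0, "dy": -0.62, "dz": 0, "claw": 0}, {"ax": 0, "ay": 0, "az": 0, "dx": 0, "dy": -0.7, "dz": 0, "claw": 0}, {"ax": 0, "ay": 0, "az": 0, "dx": 0, "dy": -0.7, "dz": 0, "claw": 0}, {"ax": 0, "ay": 0, "az": 0, "dx": 0, "dy": -0.7, "dz": 0, "claw": 0}])

```text
t: 9.75
tcp_pos: [477.4, -269.9, 244.8]
eef_rot: [-0.497, 0.503, -0.502, 0.497]
wrist_force: [-0.3, 0.5, -3.2]
width: 0.108
```

```bash
python3 - <<'E'
from h import *
st();meas('w10.png');go([519.6,146.5,240],108.7,180)
E
```

```text
t 9.75 p [ 477.41 -269.92  244.8 ] x [-1.170e-02 -9.999e-01 -7.000e-04] y [-1.3e-03  7.0e-04 -1.0e+00] F [-0.27  0.54 -3.18] T [ 0.03  0.06 -0.01] w 0.108
top y 4733 -63.33239131800003 rect ((0.8342933654785156, 23.962289810180664), (11.831188201904297, 70.6328125), 89.86091613769531) z [19.19715974 26.43597857 29.41686266] x [-33.32642364   1.05477336  35.00482978]
t 9.8 d [-1.6668  0.0178  0.1511] a [ 0.0008 -0.1076 -0.0007] k 180 rows>= 8.368752700032218
```

Call:
drive_tool(moves=[{"ax": 0, "ay": -0.02, "az": 0, "dx": -0.05, "dy": 0, "dz": 0.01, "claw": 0}, {"ax": 0, "ay": -0.04, "az": 0, "dx": -0.18, "dy": 0, "dz": 0.02, "claw": 0}, {"ax": 0, "ay": -0.06, "az": 0, "dx": -0.35, "dy": 0, "dz": 0.04, "claw": 0}, {"ax": 0, "ay": -0.08, "az": 0, "dx": -0.53, "dy": 0, "dz": 0.05, "claw": 0}, {"ax": 0, "ay": -0.1, "az": 0, "dx": -0.71, "dy": 0, "dz": 0.07, "claw": 0}, {"ax": 0, "ay": -0.1076, "az": 0, "dx": -0.84, "dy": 0, "dz": 0.08, "claw": 0}, {"ax": 0, "ay": -0.1076, "az": 0, "dx": -0.84, "dy": 0, "dz": 0.08, "claw": 0}])

```text
t: 10.5
tcp_pos: [499.7, -54.6, 243.9]
eef_rot: [-0.576, 0.411, -0.408, 0.577]
wrist_force: [0.9, 0.6, -2.3]
width: 0.106
```

```bash
python3 - <<'E'
from h import *
st();go([519.6,146.5,240],108.7,180)
E
```

```text
t 10.5 p [499.71 -54.56 243.85] x [ 0.3291 -0.9443 -0.0041] y [-0.0033  0.0032 -1.    ] F [ 0.92  0.61 -2.31] T [-0.01  0.08  0.01] w 0.106
t 10.5 d [-0.7332  0.0177  0.3399] a [ 0.0007  0.0029 -0.0013] k 180 rows>= 4.041619196207597
```

Call:
drive_tool(moves=[{"ax": 0, "ay": 0.002, "az": 0, "dx": -0.15, "dy": 0, "dz": 0.07, "claw": 0}, {"ax": 0, "ay": 0.002, "az": 0, "dx": -0.32, "dy": 0, "dz": 0.15, "claw": 0}, {"ax": 0, "ay": 0.002, "az": 0, "dx": -0.5, "dy": 0, "dz": 0.23, "claw": 0}, {"ax": 0, "ay": 0.002, "az": 0, "dx": -0.63, "dy": 0, "dz": 0.29, "claw": 0}, {"ax": 0, "ay": 0.002, "az": 0, "dx": -0.73, "dy": 0, "dz": 0.34, "claw": 0}, {"ax": 0, "ay": 0.002, "az": 0, "dx": -0.73, "dy": 0, "dz": 0.34, "claw": 0}, {"ax": 0, "ay": 0.002, "az": 0, "dx": -0.73, "dy": 0, "dz": 0.34, "claw": 0}])

```text
t: 11.2
tcp_pos: [521.8, 138.9, 243.8]
eef_rot: [0.574, -0.415, 0.413, -0.572]
wrist_force: [0.1, -0.5, -2.6]
width: 0.107
```

```bash
python3 - <<'E'
from h import *
st();go([519.6,146.5,139],108.7,180)
E
```

```text
t 11.2 p [521.81 138.93 243.8 ] x [ 3.151e-01 -9.491e-01 -2.000e-04] y [-0.0035 -0.001  -1.    ] F [ 0.07 -0.46 -2.58] T [-0.06 -0.01  0.  ] w 0.107
t 11.2 d [-0.0315  0.4192  0.0027] a [ 0.0012 -0.0018 -0.0001] k 180 rows>= 2.1018485015705655
```

Call:
drive_tool(moves=[{"ax": 0.0005, "ay": -0.002, "az": 0, "dx": -0.03, "dy": 0.08, "dz": 0, "claw": 0}, {"ax": 0.0005, "ay": -0.002, "az": 0, "dx": -0.03, "dy": 0.22, "dz": 0, "claw": 0}, {"ax": 0.0005, "ay": -0.002, "az": 0, "dx": -0.03, "dy": 0.34, "dz": 0, "claw": 0}, {"ax": 0.0005, "ay": -0.002, "az": 0, "dx": -0.03, "dy": 0.42, "dz": 0, "claw": 0}, {"ax": 0.0005, "ay": -0.002, "az": 0, "dx": -0.03, "dy": 0.42, "dz": 0, "claw": 0}, {"ax": 0.0005, "ay": -0.002, "az": 0, "dx": -0.03, "dy": 0.42, "dz": 0, "claw": 0}, {"ax": 0.0005, "ay": -0.002, "az": 0, "dx": -0.03, "dy": 0.42, "dz": 0, "claw": 0}, {"ax": 0.0005, "ay": -0.002, "az": 0, "dx": -0.03, "dy": 0.42, "dz": 0, "claw": 0}])

```text
t: 12.0
tcp_pos: [521.3, 146.4, 142.0]
eef_rot: [-0.573, 0.411, -0.413, 0.575]
wrist_force: [-0.0, 0.5, -2.2]
width: 0.107
```

```bash
python3 - <<'E'
from h import *
st();meas('w11.png');st();go([519.6,146.5,139],108.7,180)
E
```

```text
t 12.0 p [521.27 146.44 141.99] x [ 3.198e-01 -9.475e-01  4.000e-04] y [ 3.9e-03  8.0e-04 -1.0e+00] F [-0.03  0.54 -2.18] T [ 0.04 -0.02 -0.03] w 0.107
top y 4687 -63.34540050275401 rect ((0.6574935913085938, 23.84033203125), (11.649336814880371, 70.29182434082031), 89.867431640625) z [19.2428415  26.21323402 29.15747244] x [-33.50918449   0.8075589   34.79459419]
t 12.05 p [521.1  146.48 141.82] x [ 3.200e-01 -9.474e-01  4.000e-04] y [ 3.6e-03  7.0e-04 -1.0e+00] F [-0.17  0.07 -2.85] T [-0.01  0.04 -0.01] w 0.107
t 12.05 d [-0.002   0.0113 -0.0057] a [-0.0012 -0.0002  0.0001] k 180 rows>= 0.06386171109316754
```

View pics/w11.png

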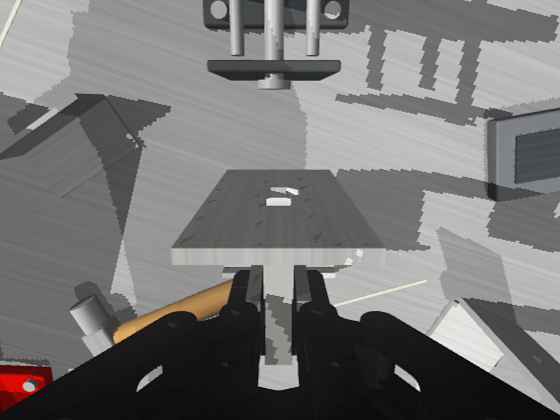

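```bash
cat >> h.py <<'E'
def stud(name):
    s=r.state();p,d,P,c=cam('wrist');save(name,p);Rm,t,f,cx,cy=c
    M=R.from_quat(s['eef_rot']).as_matrix();Q=(P-np.array(s['tcp_pos']))@M
    m=(P[...,2]>135)&(P[...,2]<147)&(Q[...,2]>50)&(Q[...,2]<150)&(abs(Q[...,0])<45)
    q=Q[m]; k=q[q[:,2]<np.median(q[:,2])+6]
    print('spring top',len(k),'x mid',np.percentile(k[:,0],[1,99]),np.percentile(k[:,0],[1,99]).mean(),'front z',np.percentile(k[:,2],[2,50]),'y',np.median(k[:,1]),cv2.minAreaRect(k[:,[0,2]].astype(np.float32)))
    m=(P[...,2]>120)&(P[...,2]<142)&(Q[...,2]<np.percentile(k[:,2],2)-1)&(Q[...,2]>35)&(abs(Q[...,0])<14)
    h=Q[m]
    if len(h): print('head',len(h),'x',np.percentile(h[:,0],[2,98]),np.percentile(h[:,0],[2,98]).mean(),'z',np.percentile(h[:,2],[2,50,98]),'y',np.percentile(h[:,1],[2,50]))
    m=(P[...,2]>128)&(P[...,2]<139)&(Q[...,2]>np.percentile(k[:,2],98)+4)&(Q[...,2]<150)&(abs(Q[...,0])<9)
    h=Q[m]
    if len(h): print('shank',len(h),'x',np.percentile(h[:,0],[2,98]).mean(),np.percentile(h[:,0],[2,98]),np.polyfit(h[:,2],h[:,0],1),'ytop',np.percentile(h[:,1],5))
    st();meas()
E
python3 - <<'E'
from h import *
stud('w12.png')
E
```

```text
spring top 1953 x mid [-30.1051188   27.99916503] -1.0529768826327786 front z [80.21985839 88.55025834] y 0.9626100563993748 ((-0.9485397338867188, 85.67457580566406), (59.67277526855469, 11.870716094970703), 0.11063544452190399)
shank 1056 x -1.0374480876012244 [-5.43735058  3.3624544 ] [ 0.00679393 -1.73561572] ytop 7.384344835679607
t 12.1 p [520.94 146.52 141.63] x [ 3.201e-01 -9.474e-01  4.000e-04] y [ 3.2e-03  7.0e-04 -1.0e+00] F [-0.21  0.44 -2.15] T [-0.02  0.03  0.02] w 0.103
top y 4687 -63.354278201761886 rect ((0.5666275024414062, 23.82404899597168), (11.641135215759277, 70.47588348388672), 89.90338897705078) z [19.14041553 26.19287607 29.14356643] x [-33.48713216   0.80870003  34.83269564]
```

Call:
drive_tool(moves=[{"ax": 0, "ay": 0, "az": 0, "dx": -0.007, "dy": 0, "dz": 0.04, "claw": 0}, {"ax": 0, "ay": 0, "az": 0, "dx": -0.007, "dy": 0, "dz": 0.08, "claw": 0}, {"ax": 0, "ay": 0, "az": 0, "dx": -0.007, "dy": 0, "dz": 0.12, "claw": 0}, {"ax": 0, "ay": 0, "az": 0, "dx": -0.007, "dy": 0, "dz": 0.14, "claw": 0}, {"ax": 0, "ay": 0, "az": 0, "dx": -0.007, "dy": 0, "dz": 0.16, "claw": 0}, {"ax": 0, "ay": 0, "az": 0, "dx": -0.007, "dy": 0, "dz": 0.16, "claw": 0}, {"ax": 0, "ay": 0, "az": 0, "dx": -0.007, "dy": 0, "dz": 0.16, "claw": 0}, {"ax": 0, "ay": 0, "az": 0, "dx": -0.007, "dy": 0, "dz": 0.16, "claw": 0}, {"ax": 0, "ay": 0, "az": 0, "dx": -0.007, "dy": 0, "dz": 0.16, "claw": 0}, {"ax": 0, "ay": 0, "az": 0, "dx": -0.007, "dy": 0, "dz": 0.16, "claw": 0}])

```text
t: 13.15
tcp_pos: [557.5, 160.9, 140.8]
eef_rot: [-0.574, 0.412, -0.413, 0.575]
wrist_force: [-0.4, 0.2, -2.7]
width: 0.107
```

```bash
python3 - <<'E'
from h import *
st();stud('w13.png')
E
```

```text
t 13.15 p [557.53 160.89 140.81] x [ 3.203e-01 -9.473e-01  1.000e-04] y [ 1.5e-03  4.0e-04 -1.0e+00] F [-0.38  0.23 -2.69] T [ 0.01  0.01 -0.03] w 0.107
spring top 2097 x mid [-36.28907323  38.24254687] 0.9767368194615997 front z [ 50.34142022 108.82995972] y -0.30839641341413115 ((1.23797607421875, 79.8445816040039), (59.684391021728516, 78.53489685058594), 89.97069549560547)
head 533 x [-11.61981582  12.43408669] 0.4071354365041868 z [40.8482253  44.62405952 49.282149  ] y [-0.9463478   4.23654516]
t 13.2 p [557.58 160.9  140.82] x [ 3.203e-01 -9.473e-01  1.000e-04] y [ 1.6e-03  4.0e-04 -1.0e+00] F [-0.28  0.   -2.14] T [-0.01 -0.01  0.03] w 0.107
top y 4674 -63.341852855396496 rect ((0.6933021545410156, 23.885740280151367), (11.798704147338867, 70.39617919921875), 89.65309143066406) z [19.16757078 26.18427988 29.15932348] x [-33.55395679   0.4851251   34.77517511]
```

View pics/w13.png

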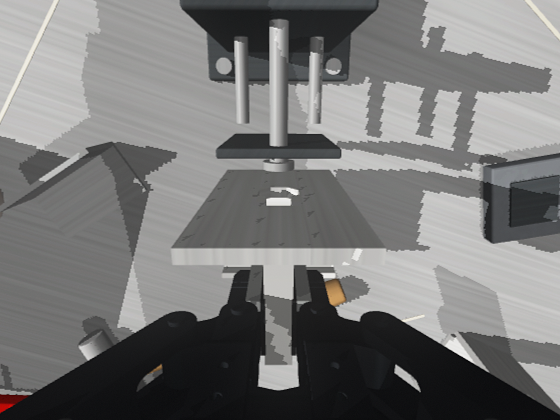

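```bash
python3 - <<'E'
t=open('h.py').read().replace("(Q[...,2]>50)&(Q[...,2]<150)&(abs(Q[...,0])<45)","(Q[...,2]>ZS[0])&(Q[...,2]<ZS[1])&(abs(Q[...,0])<45)").replace("+4)&(Q[...,2]<150)&(abs","+4)&(Q[...,2]<ZS[1]+35)&(abs").replace("def stud(name):","ZS=(46,62)\ndef stud(name):")
open('h.py','w').write(t)
E
python3 - <<'E'
from h import *
stud('w14.png')
p,d,P,c=cam('wrist');s=r.state();M=R.from_quat(s['eef_rot']).as_matrix();Q=(P-np.array(s['tcp_pos']))@M
for v in range(128,176,3): print(v,*[np.round(Q[v,u],1) for u in (225,277,330)])
E
```

```text
spring top 1492 x mid [-28.21693489  29.91081146] 0.8469382833946852 front z [47.88121331 50.57895137] y -0.40306950791788176 ((0.8939018249511719, 50.47289276123047), (8.69055461883545, 59.88951873779297), 86.68116760253906)
head 372 x [-6.4850892   8.64774964] 1.081330216708701 z [40.76088962 43.68653091 46.22524262] y [2.55941837 5.43539837]
shank 1659 x 0.9925877966030212 [-3.321424    5.30659959] [0.00786751 0.34713554] ytop 6.277512404849162
t 13.3 p [557.62 160.91 140.78] x [ 3.203e-01 -9.473e-01  1.000e-04] y [ 1.5e-03  4.0e-04 -1.0e+00] F [ 0.19 -0.49 -3.17] T [0.01 0.1  0.04] w 0.108
top y 4692 -63.32909450949535 rect ((0.7177772521972656, 23.76885986328125), (11.51370620727539, 70.80918884277344), 89.90045166015625) z [19.14440095 26.19418711 29.15700987] x [-33.55199474   0.80748965  34.89807736]
128 [-44.7 141.7  50.9] [ 0.1  6.9 61.4] [ 45.1 142.   50.8]
131 [-44.8 141.4  48.4] [ 0.1  7.6 59.9] [ 45.3 142.1  48.2]
134 [-44.9 141.   45.9] [ 0.1  6.6 58.5] [ 45.4 142.2  45.7]
137 [-45.1 141.5  43.3] [ 0.1  7.8 57. ] [ 45.2 140.3  43.3]
140 [-45.1 141.   40.8] [ 0.1  5.9 55.7] [ 45.4 140.6  40.8]
143 [-27.5  20.4  52.6] [ 0.1  7.  54.1] [28.3 22.  52.3]
146 [-25.6   7.4  52.6] [ 0.1  7.4 52.6] [26.4  8.6 52.5]
149 [-24.6  -0.2  52.2] [ 0.1 -0.1 52.2] [25.1 -1.  52.3]
152 [-24.6  -0.7  50.9] [ 0.1 -0.9 50.9] [25.2 -0.8 50.8]
155 [-24.6  -0.9  49.5] [ 0.1 -0.1 49.3] [25.2 -1.2 49.5]
158 [-24.9   0.4  47.8] [ 0.1 -0.6 48. ] [25.3 -0.9 48. ]
161 [-45.9 140.9  22.6] [ 0.   7.6 45.1] [ 46.2 141.1  22.5]
164 [-46.2 141.8  19.8] [ 0.1  3.6 44.3] [ 46.2 140.5  20. ]
167 [-46.1 140.7  17.3] [ 0.1  3.6 42.8] [ 46.4 141.1  17.2]
170 [-46.3 141.1  14.6] [ 0.1  3.6 41.4] [35.9 68.9 28.6]
173 [-34.   58.7  28.7] [-0.1 58.7 28.6] [34.5 58.9 28.6]
```

Call:
drive_tool(moves=[{"ax": 0, "ay": 0, "az": 0, "dx": 0.001, "dy": 0.0072, "dz": 0.005, "claw": 0}, {"ax": 0, "ay": 0, "az": 0, "dx": 0.001, "dy": 0.0072, "dz": 0.01, "claw": 0}, {"ax": 0, "ay": 0, "az": 0, "dx": 0.001, "dy": 0.0072, "dz": 0.02, "claw": 0}, {"ax": 0, "ay": 0, "az": 0, "dx": 0.001, "dy": 0.0072, "dz": 0.03, "claw": 0}, {"ax": 0, "ay": 0, "az": 0, "dx": 0.001, "dy": 0.0072, "dz": 0.03, "claw": 0}, {"ax": 0, "ay": 0, "az": 0, "dx": 0.001, "dy": 0.0072, "dz": 0.03, "claw": 0}, {"ax": 0, "ay": 0, "az": 0, "dx": 0.001, "dy": 0.0072, "dz": 0.03, "claw": 0}, {"ax": 0, "ay": 0, "az": 0, "dx": 0.001, "dy": 0.0072, "dz": 0.03, "claw": 0}])

```text
t: 14.2
tcp_pos: [564.8, 163.1, 138.9]
eef_rot: [-0.574, 0.412, -0.413, 0.575]
wrist_force: [-0.0, 0.9, -2.2]
width: 0.107
```

```bash
sed -i 's/^ZS=.*/ZS=(38,55)/' h.py; python3 - <<'E'
from h import *
st();stud('w15.png')
E
```

```text
t 14.2 p [564.78 163.09 138.92] x [ 3.204e-01 -9.473e-01  1.000e-04] y [ 1.4e-03  4.0e-04 -1.0e+00] F [-0.04  0.85 -2.24] T [-0.04  0.   -0.03] w 0.107
spring top 1492 x mid [-28.47816738  29.72577672] 0.6238046715760035 front z [40.49824231 43.29669842] y -2.248156678158223 ((0.7625846862792969, 43.56787109375), (6.422065734863281, 60.00331115722656), 89.92059326171875)
head 253 x [-6.73546161  7.80592545] 0.5352319189597994 z [35.13491113 36.90983428 38.43624788] y [0.9951884  4.56519528]
shank 1610 x 0.8219721036282117 [-3.33696625  4.98091046] [0.00700907 0.34495949] ytop 4.292030662469796
t 14.25 p [564.77 163.12 138.92] x [ 3.203e-01 -9.473e-01  1.000e-04] y [ 1.4e-03  4.0e-04 -1.0e+00] F [ 0.99 -0.25 -1.16] T [ 0.01  0.04 -0.02] w 0.105
top y 4698 -63.32991064920739 rect ((0.6941299438476562, 23.873159408569336), (11.798871994018555, 70.46336364746094), 89.45574188232422) z [19.1223855  26.20049797 29.17630904] x [-33.6126739    0.80581178  34.89408493]
```

View pics/w15.png

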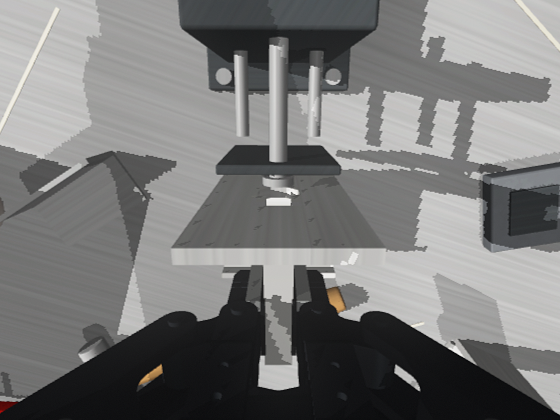

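Call:
drive_tool(moves=[{"ax": 0, "ay": 0, "az": 0, "dx": 0, "dy": 0, "dz": 0.006, "claw": 0}, {"ax": 0, "ay": 0, "az": 0, "dx": 0, "dy": 0, "dz": 0.012, "claw": 0}, {"ax": 0, "ay": 0, "az": 0, "dx": 0, "dy": 0, "dz": 0.018, "claw": 0}, {"ax": 0, "ay": 0, "az": 0, "dx": 0, "dy": 0, "dz": 0.024, "claw": 0}, {"ax": 0, "ay": 0, "az": 0, "dx": 0, "dy": 0, "dz": 0.024, "claw": 0}, {"ax": 0, "ay": 0, "az": 0, "dx": 0, "dy": 0, "dz": 0.024, "claw": 0}])

```text
t: 14.9
tcp_pos: [570.5, 165.1, 138.9]
eef_rot: [-0.574, 0.412, -0.413, 0.575]
wrist_force: [-0.6, 0.6, -1.8]
width: 0.104
```

Call:
drive_tool(moves=[{"ax": 0, "ay": 0, "az": 0, "dx": 0, "dy": 0, "dz": 0.006, "claw": 0}, {"ax": 0, "ay": 0, "az": 0, "dx": 0, "dy": 0, "dz": 0.012, "claw": 0}, {"ax": 0, "ay": 0, "az": 0, "dx": 0, "dy": 0, "dz": 0.012, "claw": 0}, {"ax": 0, "ay": 0, "az": 0, "dx": 0, "dy": 0, "dz": 0.012, "claw": 0}, {"ax": 0, "ay": 0, "az": 0, "dx": 0, "dy": 0, "dz": 0.012, "claw": 0}])

```text
t: 15.4
tcp_pos: [573.3, 166.0, 138.9]
eef_rot: [-0.574, 0.412, -0.413, 0.575]
wrist_force: [-0.0, -0.1, -2.5]
width: 0.106
```

```bash
cat >>h.py <<'E'
def axial():
    s=r.state();M=R.from_quat(s['eef_rot']).as_matrix();A=np.array([661.7,194.6,130]);n=np.array([.9472,.3206,0]);p=np.array(s['tcp_pos'])-A
    print('t',round(s['t'],2),'ax',round(p@n,2),'lat(post y)',round(p@np.array([-.3206,.9472,0]),2),'z',round(s['tcp_pos'][2],2),'Ftool',np.round(M.T@np.array(s['wrist_force']),2),'T',np.round(s['ft_torque'],2))
E
sed -i 's/^ZS=.*/ZS=(29,42)/' h.py; python3 - <<'E'
from h import *
axial();stud('w16.png');axial()
E
```

```text
t 15.4 ax -92.88 lat(post y) 1.27 z 138.93 Ftool [ 0.11  2.47 -0.07] T [-0.05  0.07 -0.01]
spring top 1546 x mid [-28.65106313  29.91648293] 0.6327098964884339 front z [29.09341504 34.35256396] y -2.228355230254353 ((0.7806472778320312, 34.66290283203125), (69.17256927490234, 11.3069486618042), 0.030263008549809456)
shank 1379 x 0.7748499989640218 [-3.42172933  4.97142933] [0.00126482 0.70028603] ytop 4.316571186957302
t 15.45 p [573.34 165.99 138.95] x [ 0.3203 -0.9473  0.    ] y [ 1.4e-03  4.0e-04 -1.0e+00] F [-0.57  0.28 -1.3 ] T [-0.02  0.02 -0.01] w 0.106
top y 4680 -63.350794470193506 rect ((0.6731986999511719, 23.792333602905273), (70.15374755859375, 11.570281028747559), 0.12602399289608002) z [19.2198156  26.19336499 29.15586167] x [-33.55492438   0.80806084  34.9419909 ]
t 15.5 ax -92.87 lat(post y) 1.25 z 138.92 Ftool [-0.06  2.49  0.29] T [-0.02 -0.02 -0.  ]
```

View pics/w16.png

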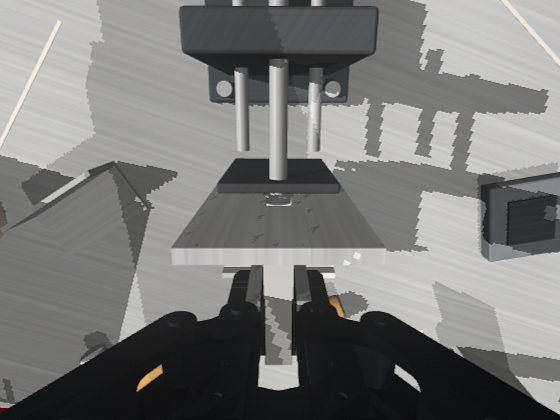

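Call:
drive_tool(moves=[{"ax": 0, "ay": 0, "az": 0, "dx": 0, "dy": 0, "dz": 0.004, "claw": 0}, {"ax": 0, "ay": 0, "az": 0, "dx": 0, "dy": 0, "dz": 0.008, "claw": 0}, {"ax": 0, "ay": 0, "az": 0, "dx": 0, "dy": 0, "dz": 0.008, "claw": 0}, {"ax": 0, "ay": 0, "az": 0, "dx": 0, "dy": 0, "dz": 0.008, "claw": 0}])

```text
t: 15.9
tcp_pos: [575.3, 166.7, 138.9]
eef_rot: [-0.574, 0.412, -0.413, 0.575]
wrist_force: [0.5, 0.8, -2.2]
width: 0.107
```

```bash
python3 - <<'E'
from h import *
axial()
E
```

```text
t 15.9 ax -90.8 lat(post y) 1.25 z 138.92 Ftool [-0.61  2.23  0.71] T [ 0.05 -0.02 -0.01]
```

Call:
drive_tool(moves=[{"ax": 0, "ay": 0, "az": 0, "dx": 0, "dy": 0, "dz": 0.004, "claw": 0}, {"ax": 0, "ay": 0, "az": 0, "dx": 0, "dy": 0, "dz": 0.004, "claw": 0}, {"ax": 0, "ay": 0, "az": 0, "dx": 0, "dy": 0, "dz": 0.004, "claw": 0}])

```text
t: 16.2
tcp_pos: [575.6, 166.8, 138.8]
eef_rot: [-0.575, 0.412, -0.412, 0.575]
wrist_force: [-3.1, -0.5, -1.3]
width: 0.106
```

```bash
python3 - <<'E'
from h import *
axial()
E
```

```text
t 16.2 ax -90.47 lat(post y) 1.28 z 138.82 Ftool [-0.55  1.3  -3.12] T [-0.24  0.71 -0.09]
```

Call:
drive_tool(moves=[{"ax": 0, "ay": 0, "az": 0, "dx": 0, "dy": 0, "dz": 0.004, "claw": 0}, {"ax": 0, "ay": 0, "az": 0, "dx": 0, "dy": 0, "dz": 0.008, "claw": 0}, {"ax": 0, "ay": 0, "az": 0, "dx": 0, "dy": 0, "dz": 0.008, "claw": 0}, {"ax": 0, "ay": 0, "az": 0, "dx": 0, "dy": 0, "dz": 0.008, "claw": 0}, {"ax": 0, "ay": 0, "az": 0, "dx": 0, "dy": 0, "dz": 0.008, "claw": 0}])

```text
t: 16.7
tcp_pos: [577.2, 167.4, 138.8]
eef_rot: [0.575, -0.412, 0.412, -0.574]
wrist_force: [-5.8, -2.0, 1.3]
width: 0.107
```

```bash
python3 - <<'E'
from h import *
axial();st()
E
```

```text
t 16.7 ax -88.79 lat(post y) 1.29 z 138.8 Ftool [ 0.06 -1.34 -6.1 ] T [-0.43  1.28 -0.12]
t 16.7 p [577.18 167.35 138.8 ] x [ 3.202e-01 -9.473e-01  2.000e-04] y [-6.e-04 -4.e-04 -1.e+00] F [-5.76 -2.01  1.34] T [-0.43  1.28 -0.12] w 0.107
```

Call:
drive_tool(moves=[{"ax": 0, "ay": 0, "az": 0, "dx": 0, "dy": 0, "dz": 0.003, "claw": 0}, {"ax": 0, "ay": 0, "az": 0, "dx": 0, "dy": 0, "dz": 0.006, "claw": 0}, {"ax": 0, "ay": 0, "az": 0, "dx": 0, "dy": 0, "dz": 0.006, "claw": 0}, {"ax": 0, "ay": 0, "az": 0, "dx": 0, "dy": 0, "dz": 0.006, "claw": 0}, {"ax": 0, "ay": 0, "az": 0, "dx": 0, "dy": 0, "dz": 0.006, "claw": 0}], grip_force=115)

```text
t: 17.2
tcp_pos: [578.2, 167.6, 138.6]
eef_rot: [0.575, -0.413, 0.412, -0.574]
wrist_force: [-6.8, -2.2, 1.5]
width: 0.099
```

```bash
python3 - <<'E'
from h import *
axial();meas('w17.png')
p,d,P,c=cam('wrist');s=r.state();M=R.from_quat(s['eef_rot']).as_matrix();Q=(P-np.array(s['tcp_pos']))@M
q=Q[(abs(abs(Q[...,0])-25)<5)&(Q[...,1]>-58)&(Q[...,1]<25)&(Q[...,2]>22)&(Q[...,2]<36)]
print('rear face z=a*y+b',len(q),np.polyfit(q[:,1],q[:,2],1))
for v in range(170,260,8): print(v,*[np.round(Q[v,u],1) for u in (255,277,300)])
E
```

```text
t 17.2 ax -87.78 lat(post y) 1.2 z 138.64 Ftool [-0.07 -1.5  -7.12] T [-0.49  1.46 -0.12]
top y 4681 -63.16620463636419 rect ((0.5470619201660156, 23.804279327392578), (11.600728988647461, 70.51773071289062), 89.92125701904297) z [19.09249231 26.14039938 29.1564981 ] x [-33.51984437   0.80686412  34.96964655]
rear face z=a*y+b 2979 [ 0.05907659 31.16322761]
170 [-13.4  42.8  33.7] [-0.   4.6 41.2] [13.9 43.8 33.5]
178 [-12.1  20.8  33.6] [-0.   5.9 36.8] [12.5 21.  33.5]
186 [-10.9   2.   33.7] [-0.   2.  33.6] [11.5  3.  33.4]
194 [-10.6  -3.5  31. ] [ 0.  -3.7 31.1] [11.1 -3.6 31. ]
202 [-10.4  -7.6  28.2] [-0.   4.7 24.6] [10.8 -9.9 28.8]
210 [ -9.5 -22.1  28.7] [  0.  -21.6  28.6] [ 10.  -22.8  28.9]
218 [ -8.9 -32.7  28.7] [  0.1 -32.8  28.7] [  9.5 -31.8  28.3]
226 [ -8.3 -42.3  28.7] [  0.1 -41.8  28.5] [  8.8 -43.1  29. ]
234 [ -7.8 -51.2  28.9] [  0.1 -50.9  28.8] [  8.3 -51.2  28.9]
242 [ -7.3 -58.7  28.9] [  0.1 -58.3  28.8] [  7.9 -59.1  29.1]
250 [ -7.  -63.   27.9] [  0.1 -63.5  28.1] [  7.6 -63.6  28.2]
258 [ -7.1 -63.7  25.4] [  0.1 -64.3  25.6] [  7.7 -63.4  25.2]
```

View pics/w17.png

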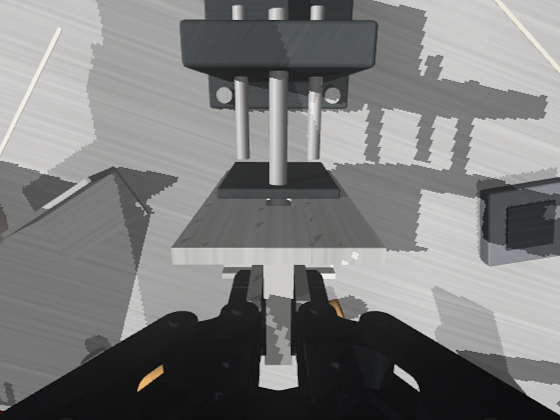

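Call:
drive_tool(moves=[{"ax": 0, "ay": 0, "az": 0, "dx": 0, "dy": 0, "dz": 0.003, "claw": 0}, {"ax": 0, "ay": 0, "az": 0, "dx": 0, "dy": 0, "dz": 0.004, "claw": 0}, {"ax": 0, "ay": 0, "az": 0, "dx": 0, "dy": 0, "dz": 0.004, "claw": 0}, {"ax": 0, "ay": 0, "az": 0, "dx": 0, "dy": 0.006, "dz": 0.004, "claw": 0}, {"ax": 0, "ay": 0, "az": 0, "dx": 0, "dy": 0.012, "dz": 0.004, "claw": 0}, {"ax": 0, "ay": 0, "az": 0, "dx": 0, "dy": 0.012, "dz": 0.004, "claw": 0}])

```text
t: 17.9
tcp_pos: [578.7, 167.6, 135.3]
eef_rot: [0.575, -0.413, 0.412, -0.574]
wrist_force: [-6.2, -1.9, 0.6]
width: 0.104
```

```bash
python3 - <<'E'
from h import *
axial();st()
E
```

```text
t 17.9 ax -87.26 lat(post y) 1.0 z 135.29 Ftool [-0.19 -0.54 -6.47] T [-0.61  1.55 -0.18]
t 17.9 p [578.72 167.57 135.29] x [ 3.200e-01 -9.474e-01  5.000e-04] y [-0.0025 -0.0014 -1.    ] F [-6.19 -1.89  0.56] T [-0.61  1.55 -0.18] w 0.104
```

Call:
drive_tool(moves=[{"ax": 0, "ay": 0, "az": 0, "dx": 0, "dy": 0.006, "dz": 0.002, "claw": 0}, {"ax": 0, "ay": 0, "az": 0, "dx": 0, "dy": 0.012, "dz": 0.002, "claw": 0}, {"ax": 0, "ay": 0, "az": 0, "dx": 0, "dy": 0.018, "dz": 0.002, "claw": 0}, {"ax": 0, "ay": 0, "az": 0, "dx": 0, "dy": 0.018, "dz": 0.002, "claw": 0}])

```text
t: 18.3
tcp_pos: [579.1, 167.6, 130.8]
eef_rot: [0.575, -0.413, 0.412, -0.573]
wrist_force: [-8.4, -2.1, 0.3]
width: 0.103
```

```bash
python3 - <<'E'
from h import *
axial();st()
E
```

```text
t 18.3 ax -86.88 lat(post y) 0.94 z 130.77 Ftool [-0.75 -0.28 -8.64] T [-0.56  1.66 -0.14]
t 18.3 p [579.11 167.64 130.77] x [ 3.199e-01 -9.474e-01  6.000e-04] y [-0.0028 -0.0016 -1.    ] F [-8.43 -2.06  0.31] T [-0.56  1.66 -0.14] w 0.103
```

Call:
drive_tool(moves=[{"ax": 0, "ay": 0, "az": 0, "dx": -0.001, "dy": 0.008, "dz": 0, "claw": 0}, {"ax": 0, "ay": 0, "az": 0, "dx": -0.001, "dy": 0.016, "dz": 0, "claw": 0}, {"ax": 0, "ay": 0, "az": 0, "dx": -0.001, "dy": 0.024, "dz": 0, "claw": 0}, {"ax": 0, "ay": 0, "az": 0, "dx": -0.001, "dy": 0.028, "dz": 0, "claw": 0}, {"ax": 0, "ay": 0, "az": 0, "dx": -0.001, "dy": 0.028, "dz": 0, "claw": 0}])

```text
t: 18.8
tcp_pos: [579.1, 167.8, 123.8]
eef_rot: [0.575, -0.413, 0.412, -0.573]
wrist_force: [-7.5, -2.1, 1.5]
width: 0.1
```

```bash
python3 - <<'E'
from h import *
axial();stud('w18.png')
E
```

```text
t 18.8 ax -86.82 lat(post y) 1.11 z 123.84 Ftool [-0.4  -1.44 -7.75] T [-0.7   1.59 -0.16]
spring top 1821 x mid [-28.86664406  29.6141617 ] 0.3737588163530532 front z [29.07197778 32.14550121] y -17.467653376968144 ((-0.37142181396484375, 33.40548324584961), (8.810218811035156, 65.77762603759766), 89.99967193603516)
shank 1742 x 0.6978744494733422 [-3.54918568  4.94493458] [0.01024741 0.06103894] ytop -10.992578439914908
t 18.85 p [579.07 167.82 123.83] x [ 3.199e-01 -9.474e-01  7.000e-04] y [-0.0027 -0.0016 -1.    ] F [-6.89 -1.65  0.77] T [-0.67  1.58 -0.11] w 0.101
top y 4682 -63.18353342692593 rect ((0.7624015808105469, 23.747163772583008), (11.490986824035645, 70.31937408447266), 89.95634460449219) z [19.1124368  26.10750312 29.1536938 ] x [-33.48692966   0.48020262  35.00071172]
```

View pics/w18.png

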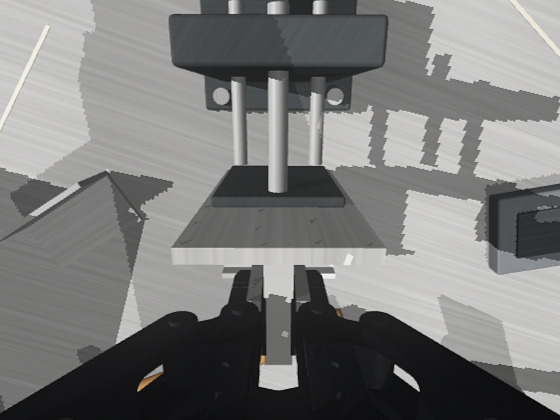

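Call:
drive_tool(moves=[{"ax": 0, "ay": 0, "az": 0, "dx": 0, "dy": 0.006, "dz": 0, "claw": 0}, {"ax": 0, "ay": 0, "az": 0, "dx": 0, "dy": 0.012, "dz": 0, "claw": 0}, {"ax": 0, "ay": 0, "az": 0, "dx": 0, "dy": 0.014, "dz": 0, "claw": 0}, {"ax": 0, "ay": 0, "az": 0, "dx": 0, "dy": 0.014, "dz": 0, "claw": 0}])

```text
t: 19.3
tcp_pos: [579.1, 167.8, 120.4]
eef_rot: [0.575, -0.413, 0.412, -0.573]
wrist_force: [-6.5, -3.8, 1.3]
width: 0.103
```

```bash
python3 - <<'E'
from h import *
axial()
E
```

```text
t 19.3 ax -86.79 lat(post y) 1.12 z 120.41 Ftool [ 1.51 -1.33 -7.4 ] T [-0.68  1.57 -0.14]
```

Call:
drive_tool(moves=[{"ax": 0, "ay": 0, "az": 0, "dx": 0, "dy": 0.004, "dz": 0, "claw": 0}, {"ax": 0, "ay": 0, "az": 0, "dx": 0, "dy": 0.004, "dz": 0, "claw": 0}, {"ax": 0, "ay": 0, "az": 0, "dx": 0, "dy": 0.004, "dz": 0, "claw": 0}])

```text
t: 19.6
tcp_pos: [579.1, 167.8, 119.4]
eef_rot: [0.575, -0.413, 0.412, -0.573]
wrist_force: [-7.2, -2.3, 1.6]
width: 0.098
```

```bash
python3 - <<'E'
from h import *
axial()
E
```

```text
t 19.6 ax -86.79 lat(post y) 1.11 z 119.44 Ftool [-0.1  -1.55 -7.54] T [-0.66  1.58 -0.14]
```

Call:
drive_tool(moves=[{"ax": 0, "ay": 0, "az": 0, "dx": 0, "dy": 0.003, "dz": 0, "claw": 0}, {"ax": 0, "ay": 0, "az": 0, "dx": 0, "dy": 0.003, "dz": 0, "claw": 0}, {"ax": 0, "ay": 0, "az": 0, "dx": 0, "dy": 0.003, "dz": 0, "claw": 0}])

```text
t: 19.9
tcp_pos: [579.3, 167.9, 119.0]
eef_rot: [0.575, -0.413, 0.412, -0.574]
wrist_force: [-7.8, -2.4, 2.6]
width: 0.1
```

```bash
python3 - <<'E'
from h import *
axial()
E
```

```text
t 19.9 ax -86.63 lat(post y) 1.15 z 119.02 Ftool [-0.21 -2.59 -8.22] T [-0.71  1.66 -0.11]
```

Call:
drive_tool(moves=[{"ax": 0, "ay": 0, "az": 0, "dx": 0, "dy": 0.003, "dz": 0, "claw": 0}, {"ax": 0, "ay": 0, "az": 0, "dx": 0, "dy": 0.003, "dz": 0, "claw": 0}, {"ax": 0, "ay": 0, "az": 0, "dx": 0, "dy": 0.003, "dz": 0, "claw": 0}])

```text
t: 20.2
tcp_pos: [579.3, 167.9, 118.8]
eef_rot: [0.575, -0.413, 0.412, -0.574]
wrist_force: [-9.6, -4.1, 6.1]
width: 0.101
```

```bash
python3 - <<'E'
from h import *
axial()
E
```

```text
t 20.2 ax -86.59 lat(post y) 1.15 z 118.85 Ftool [  0.83  -6.07 -10.44] T [-0.77  1.98 -0.13]
```

Call:
drive_tool(moves=[{"ax": 0, "ay": 0, "az": 0, "dx": 0, "dy": 0, "dz": 0, "claw": 14}, {"ax": 0, "ay": 0, "az": 0, "dx": 0, "dy": 0, "dz": 0, "claw": 25}, {"ax": 0, "ay": 0, "az": 0, "dx": 0, "dy": 0, "dz": 0, "claw": 40}, {"ax": 0, "ay": 0, "az": 0, "dx": 0, "dy": 0, "dz": 0, "claw": 40}, {"ax": 0, "ay": 0, "az": 0, "dx": 0, "dy": 0, "dz": 0, "claw": 40}])

```text
t: 20.7
tcp_pos: [581.2, 169.0, 118.5]
eef_rot: [-0.574, 0.412, -0.413, 0.575]
wrist_force: [0.3, -0.0, 0.2]
width: 0.471
```

```bash
python3 - <<'E'
from h import *
axial();meas('w19.png')
E
```

```text
t 20.7 ax -84.41 lat(post y) 1.54 z 118.54 Ftool [ 0.14 -0.16  0.32] T [0.04 0.06 0.03]
top y 4489 -63.49968291481098 rect ((0.8614158630371094, 22.297534942626953), (8.6774263381958, 70.63069152832031), 89.1890640258789) z [19.12937144 23.34567402 26.08383409] x [-33.20786526   1.13625333  35.34618536]
```

View pics/w19.png

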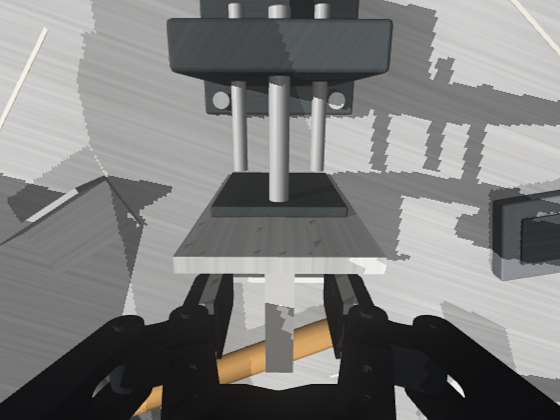

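Call:
drive_tool(moves=[{"ax": 0, "ay": 0, "az": 0, "dx": 0, "dy": -0.04, "dz": 0, "claw": 40}, {"ax": 0, "ay": 0, "az": 0, "dx": 0, "dy": -0.12, "dz": 0, "claw": 40}, {"ax": 0, "ay": 0, "az": 0, "dx": 0, "dy": -0.24, "dz": 0, "claw": 40}, {"ax": 0, "ay": 0, "az": 0, "dx": 0, "dy": -0.4, "dz": -0.1, "claw": 40}, {"ax": 0, "ay": 0, "az": 0, "dx": 0, "dy": -0.55, "dz": -0.25, "claw": 40}, {"ax": 0, "ay": 0, "az": 0, "dx": 0, "dy": -0.55, "dz": -0.35, "claw": 40}, {"ax": 0, "ay": 0, "az": 0, "dx": 0, "dy": -0.55, "dz": -0.35, "claw": 40}, {"ax": 0, "ay": 0, "az": 0, "dx": 0, "dy": -0.55, "dz": -0.35, "claw": 40}])

```text
t: 21.55
tcp_pos: [498.1, 140.6, 256.9]
eef_rot: [-0.574, 0.411, -0.413, 0.575]
wrist_force: [1.3, 0.6, 0.3]
width: 0.47
```

```bash
python3 - <<'E'
from h import *
st()
p,d,P,c=cam('wrist');save('w20.png',p)
A=np.array([661.7,194.6,130]);B=np.array([[.9472,.3206,0],[-.3206,.9472,0],[0,0,1]])
L=(P-A)@B.T
q=L[(abs(L[...,1])<45)&(L[...,2]>45)&(L[...,2]<60)&(L[...,0]<-30)&(L[...,0]>-120)]
print('top z',np.median(q[:,2]),'expect 53');a=q[q[:,0]>q[:,0].max()-8]
print(cv2.minAreaRect(a[:,:2].astype(np.float32)),np.percentile(a[:,1],[1,99]).mean(),np.percentile(q[:,0],[1,99]))
w=L[(L[...,2]>5)&(L[...,2]<50)&(abs(L[...,1])<30)&(L[...,0]>-66)&(L[...,0]<-50)];print('rear',len(w),np.polyfit(w[:,2],w[:,0],1))
p,d,P,c=cam('scene');save('s20.png',p);save('s20c.png',cv2.resize(p[230:400,220:380],None,fx=4,fy=3.5,interpolation=3))
E
```

```text
t 21.55 p [498.14 140.62 256.86] x [ 3.200e-01 -9.474e-01  8.000e-04] y [ 3.7e-03  4.0e-04 -1.0e+00] F [1.25 0.6  0.33] T [-0.01  0.   -0.03] w 0.47
top z 52.181311671307654 expect 53
((-62.69245147705078, 0.3345489501953125), (70.234619140625, 7.886094570159912), 89.99028778076172) 0.26373309853057236 [-104.19795927  -58.90510508]
rear 631 [ 1.38959325e-03 -6.49361572e+01]
```

View pics/w20.png

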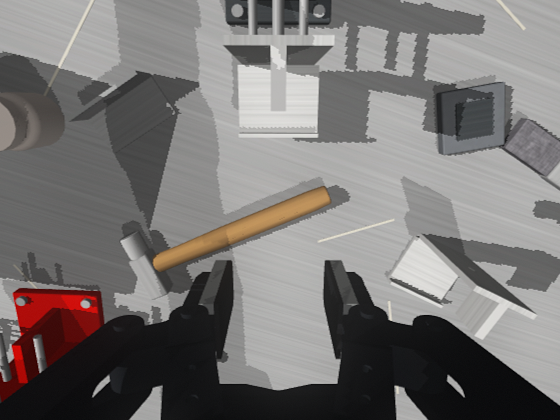

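View pics/s20.png

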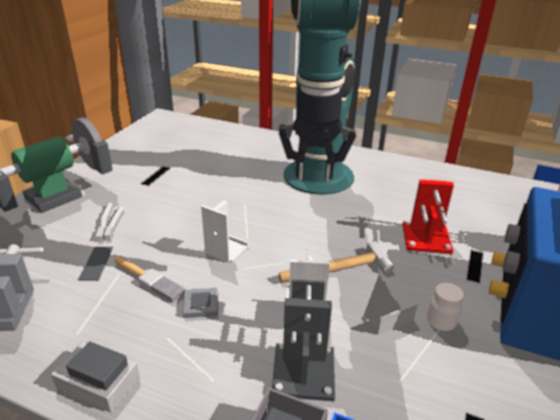

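```bash
python3 - <<'E'
from h import *
print(ticket.close_job());st()
E
```

```text
the job is handed in; nothing more can be done
None
the job is handed in; nothing more can be done
```

I hung the keyhole bracket on the dark post's stud, seated it, let go, moved the arm clear and handed the job in at about 22 s. No verdict is reported.

**What I did**
- **Approach:** I passed the wide hole over the stud's head and felt the spring plate at first touch. I pushed it back about 4 mm, at about 8 N, and slid the bracket down 20 mm.
- **Seating:** I stopped when the stud met the closed end of the slot. The upward push rose there by 4 to 5 N, at the tool height worked out beforehand (118.85 mm against 119.0 mm). The highest wrist-force reading I saw was about 12 N, against the 25 N limit.

**Last checks** (wrist camera, after release)
- **Height:** the bracket's top measured 52.2 mm above the stud's axis, where 53 is fully home. The same camera read about 0.5 mm low on this edge while the bracket stood on the bench, so I take it as fully home within about 0.3 mm.
- **Sideways and angle:** it sits 0.3 mm off to the side. It is square to the post and upright within about 0.01 rad.
- **Surroundings:** in the last pictures the plain bracket and the things on the bench look unmoved. I checked this by eye and did not measure it.

**One disagreement**
- **Fingertips:** the stated tool frame puts the fingertips 11 mm ahead of the reported TCP. Pictures from two cameras showed them about 30 mm behind it.
- **Effect:** my first close, at about 6 s, shut on nothing just above the fin without touching it. I went about 38 mm lower and the second grasp held.

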